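# Draw the solder carrier out from under the stacked cases and clip it down

### The arm

A 6-joint arm with a two-finger parallel gripper is mounted at the origin on the work surface. World frame = base frame: x ahead of the robot, y to its left, z up, the work surface at z = 0. Lengths are in m, angles in rad, forces in N, time in s.
With the tool pointing down it reaches from about 0.35 to 0.775 m from the base axis. Payload 5.5 kg.
Tool frame: the origin (TCP) lies at the very end of the fingers, on their centre line; the grasp point (between the pads) lies 19 mm behind it; x points along the fingers, y is the direction in which the jaws open and shut, and the axes are right-handed (so a half turn about x gives the same grasp; the last joint's range is limited). The gripper opens to 85 mm and grips with 20 to 120 N. Pads are 22 mm wide; open, the fingers measure 114 mm over their backs; the gripper's body (76 mm by 85 mm) begins 54 mm behind the grasp point. The pads swing forward as they close: fully open they stand 13 mm farther back than shut.
Start: joints at [-1.483, 0.313, 0.046, 1.304, 0, 1.431], TCP at [0.13, -0.56, 0.231] pointing down, gripper open.
Joint ranges: [-2.76, 2.76], [-0.86, 1.69], [-1.03, 1.26], [-2.2, 2.34], [-1.47, 1.5], [-3.14, 3.14]. Speed limits (rad/s): [2.57, 2.57, 3.14, 3.14, 3.14, 3.14].

### API

Orientations are given as a unit quaternion [w, x, y, z].
In Python, from workcell import readout, cams, env, finder gives the robot as it stands.
- The arm moves only by the tool drive_tool, never from a script. Its argument "moves" is a list that holds one entry, the list of rows, each a list of 7 numbers: the shift along the tool's x, y, z in m, then the turn, a rotation vector about the tool's x, y, z in rad, then the closure in counts, from 0 (fully open) to 255 (shut). A call has exactly 5 rows; each row is the pose to reach, as a shift and turn from the pose measured when the call began, along the tool's axes at that moment; what a row does not reach only later rows make up. A row lasts 1/8 s, in which the tool goes at most 62.5 mm and 10.7 degrees, less where a joint would pass 70% of its speed; a pose out of reach is approached as far as the arm can. A call with a gripper value outside its range is refused whole. The fingers move at their own pace and stop on an object; "squeeze" is the grip in N (left out, the last holds). Time passes only in rows, so rows that repeat a pose let the fingers close, or fill a call up. It gives the time, the measured TCP pose, the force and the opening at its end, in the units of the state.
- readout.get_state(): the state, without advancing time (a new reading comes with each control period).
- cams.read_camera(name): name is "scene" or "side" or "wrist"; returns the picture (384x512x3 uint8, blue, green, red); there is no depth.
- cams.camera_params(name): a dict with "mtx" (3x3 intrinsics, pixels), "R" (3x3) and "t" (3): a world point X has camera coordinates R X + t; the wrist camera has in their place "mount" (4x4, takes a point from camera to tool coordinates, whose origin is the TCP and whose axes are the tool frame's). Camera axes: x right, y down, z forward; pixel columns grow to the right and rows downward; lengths in m; the calibration is good to about 2 mm. A picture is of the moment at which its call begins: read the wrist's pose just before it. camera_params takes no time and is no camera call.
- env.hand_in(): hands the job in, once; it reports no verdict.
Trained networks look in the newest picture that a camera, given by its name, has taken for a name from the list of things; names that differ only in an ending like _2 or _b are one class to them, and where a whole thing is asked for, a point or a joint stands for the part that bears it (a point fixed in the world has none). Each returns a list of dicts, best first, with "conf" (0 to 1); they miss things now and then, are a little off and sometimes report something else, mostly with a low value. They report only what shows in the picture. A call takes as long as a camera call. They do not tell look-alikes from the thing itself.
- finder.regions_of(camera, name): "pixels" (384x512 bool, what is visible of it) and "point" ([column, row] in pixels, amid what is visible of it).
The state is a dict: "clock": time; "joint_pos": joint angles; "qvel": joint speeds; "tau": joint torques, N m; "tcp_pos": TCP position; "orientation": TCP orientation; "wrist_force": force on the tool from outside, world axes, zero at the start; "ft_torque": the same for the moment, N m; "finger_gap": finger opening in m.
Only numpy, scipy, OpenCV 4.12 (cv2) and the standard library are available. Lean on these libraries where they do the work, as an engineer would, in place of code of your own. Each camera call takes 0.05 s, during which the arm holds its last target.

### The job

The flat black soldering carrier lies at the bottom of a stack of two metal cases and a heat sink: slide it out from under them along its guide (it has an upright lip to pull on) until it rests against the end stops, gently enough that the stack does not topple but stays standing in order behind the two gate posts. Then swing the spring clip round its pivot screw onto the carrier's edge, so that it points straight across, and leave it there. Do not touch the stack, and leave the other things on the bench where they are.

Things in the scene. Friction and masses are not known exactly. Their poses are not given: they have to be found in the camera images.
- fixture: Fixed aluminium base plate 185 x 385 mm, top 8 mm above the bench. Origin on the bench, on the centre line of the carrier's path; +y is the direction in which the carrier is drawn out, x is across, z up. Two guide rails, inner faces at x = +-54 mm, run from y = -5 to 165 mm, tops 14 mm above the bench. The nearest bystanders stand about 20 mm beside the plate.
- gate (a point): Midway between the two steel gate posts, on the base plate (fixture x 0, y -38 mm). Posts 14 x 14 mm, centred at fixture x = +-61 mm, rising to 48 mm above the bench: they hold back the lowest case while the carrier passes between them.
- end_stop (a point): Midway between the faces of the two low end stops (fixture x 0, y 175 mm), at their top, 18 mm above the bench, level with the carrier's top. The carrier's leading end comes to rest here.
- carrier: Flat black carrier 100 (x) x 200 (y) x 10 mm, about 0.35 kg, loose, a green board inlaid in its top, its last 20 mm bevelled at the tail. Origin: centre of its underside; first at fixture y of about -65 mm, at the end stops +75 mm. Drawing it takes 5 to 15 N; the stack shifts up to 10 mm to the posts, then rocks back and comes down 10 mm off the bevel: draw slowly, 35 mm/s or less.
- lip (a point): Middle of the top edge of the lip that stands across the carrier's leading (+y) end: 80 mm wide, 10 mm thick, top 46 mm above the bench (28 mm above the carrier's top). Its back face, towards the stack, is 5 mm behind this point. Behind it 65 to 90 mm of carrier top is free before the stack.
- case_low: Lowest case: closed aluminium box 130 (x) x 100 (y) x 35 mm, 0.4 kg, resting on the carrier's rear half just behind the gate posts. Origin at the centre of its underside. At the end it stands on the base plate in the same place, against or near the posts.
- case_high: Middle case: closed grey box 112 x 84 x 30 mm, 0.28 kg, on the lowest case. Origin at the centre of its underside.
- heatsink: Tall finned aluminium heat sink 80 (x) x 36 (y) x 80 mm high, 0.16 kg, standing upright on the middle case, the piece most easily toppled (stack top 163 mm above the bench at first). Origin at the centre of its underside.
- clip (a joint): Angle of the spring clip about its upright pivot screw (rad). 0: the blade points straight across the carrier (fixture +x). Grows clockwise seen from above: at 1.57 the blade points along fixture -y, back towards the stack. It starts clear of the carrier's path at 1.4 to 2.2; range -0.5 to 2.5. It stays where it is left (about 1 N at the knob turns it).
- clip_blade: Blade of the spring clip: flat steel 14 mm wide, 66 mm long, its top 28 mm above the bench, on the pivot screw (origin on the pivot axis, x along the blade to its tip). Under its tip, 60 mm from the pivot, a round toe rides up onto the carrier's top (1.5 mm higher, about 3 N by a spring; the blade can lift 8 mm).
- clip_pivot (a point): Pivot screw of the clip, on its axis, 28 mm above the bench.
- clip_knob (a point): Top of the black thumb knob, an upright cylinder 14 mm in diameter standing on the blade 35 mm from the pivot axis; it rises from 28 mm to 59 mm above the bench. Push it sideways, or pinch it, to swing the clip.
- spool: Bystander: solder spool 60 mm across, 42 mm high, beside the fixture. Origin under its centre.
- flux_bottle: Bystander: small amber bottle 42 mm across, 85 mm high. Origin under its centre.
- screwdriver: Bystander: screwdriver 170 mm long lying on the bench, along its x axis.
- tip_cleaner: Bystander: round tin 76 mm across, about 40 mm high. Origin under its centre.
- glasses: Bystander: safety glasses 140 mm wide, 115 mm deep, 46 mm high. Origin under the middle of the lenses, arms to -x.
- solder_sucker: Bystander: tube-shaped solder sucker 22 mm thick, 190 mm long, lying along its x axis.
Mind the look-alikes: they are no part of the job. Leave any orange, purple or yellow look-alike of the case_low alone.

How it is judged:
By the outcome, as a careful person would: the job done as asked, in the order asked, and still so for the second after the job is handed in, with the robot touching nothing.
It also fails if it takes over 51 s, if anything falls off the work surface, if the arm or the gripper's body presses on something with over 40 N, if the wrist force passes 120 N, or if a joint passes its speed limit or range.

## Working session

There is one attempt and no reset: what is moved stays moved. The work goes in short steps, Python scripts to look and compute and a tool call to move; the robot and the scene stay as the last step left them, time stands still between calls to the robot, and variables do not carry over. Pictures are saved under pics/ and viewed, and the job is handed in when it is done.

Besides the shell and the picture viewer there is one more tool, called after "Emit:" by a JSON object that holds its "api" and its "payload", one argument or row to a line. drive_tool: Moves the arm, as the interface text tells. Its arguments: {"type":"object","properties":{"moves":{"type":"array"},"squeeze":{"type":"number"}},"required":["moves"]}

```bash
ls; mkdir -p pics
python3 - <<'E'
from workcell import readout, cams, env, finder
import cv2
print(readout.get_state())
for n in ["scene","side"]:
    im=cams.read_camera(n); cv2.imwrite(f"pics/{n}0.png",im)
    print(n,cams.camera_params(n))
print(cams.camera_params("wrist"))
E
```

```text
pics
{'clock': 0.0, 'joint_pos': array([-1.48257323e+00,  3.14010536e-01,  4.49951016e-02,  1.30357823e+00,
        7.60475280e-06,  1.43120056e+00]), 'qvel': array([ 0.00037983,  0.00139265, -0.00066893,  0.00054439,  0.00118742,
        0.00018654]), 'tau': array([ 9.72082926e-04, -4.80629325e+01,  2.98529953e+01,  1.94372825e-02,
       -4.02616411e-05,  3.31469316e-06]), 'tcp_pos': array([ 0.12981698, -0.55964763,  0.23040968]), 'orientation': array([ 0.07973685,  0.70254298,  0.0810072 , -0.70250497]), 'wrist_force': array([-0.43040608,  0.10801554, -0.33259476]), 'ft_torque': array([-0.00308048,  0.01317456, -0.00058339]), 'finger_gap': 0.08529722431359459}
scene {'mtx': array([[440.14995029,   0.        , 254.59860195],
       [  0.        , 440.14995029, 192.94788709],
       [  0.        ,   0.        ,   1.        ]]), 'R': array([[ 0.30566802,  0.95191254, -0.02072654],
       [ 0.54640805, -0.19320069, -0.81493051],
       [-0.77974695,  0.23777304, -0.57918794]]), 't': array([-0.1334829 , -0.18468571,  1.81023073])}
side {'mtx': array([[459.26776069,   0.        , 261.29079207],
       [  0.        , 459.26776069, 190.42960619],
       [  0.        ,   0.        ,   1.        ]]), 'R': array([[-0.90760957, -0.41977365,  0.00591226],
       [-0.26102074,  0.55322154, -0.79108413],
       [ 0.32880548, -0.71953875, -0.61167879]]), 't': array([0.45473355, 0.20845414, 1.27483255])}
{'mtx': array([[330.49492184,   0.        , 255.22161024],
       [  0.        , 330.49492184, 187.74981885],
       [  0.        ,   0.        ,   1.        ]]), 'mount': array([[ 1.77703712e-03, -3.22041113e-01,  9.46724017e-01,
        -1.42806583e-01],
       [ 9.99998312e-01,  1.01540843e-03, -1.53162995e-03,
         1.06620552e-03],
       [-4.68063737e-04,  9.46725140e-01,  3.22042373e-01,
        -8.31579324e-02],
       [ 0.00000000e+00,  0.00000000e+00,  0.00000000e+00,
         1.00000000e+00]])}
```

View pics/scene0.png

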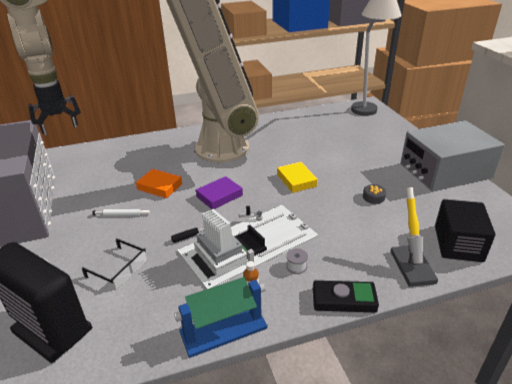

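View pics/side0.png

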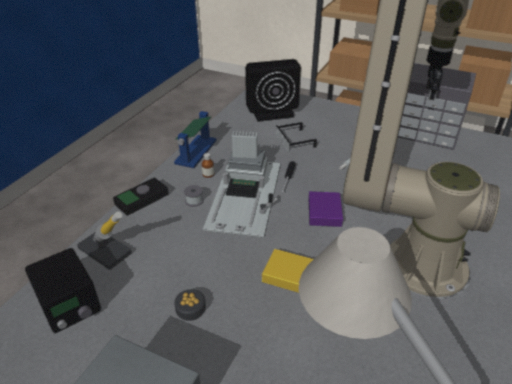

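Run:
```python
import cv2
a=cv2.imread("pics/scene0.png")[190:300,165:335]; cv2.imwrite("pics/sc_crop.png",cv2.resize(a,None,fx=4.6,fy=4.6,interpolation=cv2.INTER_CUBIC))
a=cv2.imread("pics/side0.png")[120:240,180:310]; cv2.imwrite("pics/si_crop.png",cv2.resize(a,None,fx=5,fy=5,interpolation=cv2.INTER_CUBIC))
```

```text
(no output)
```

View pics/sc_crop.png

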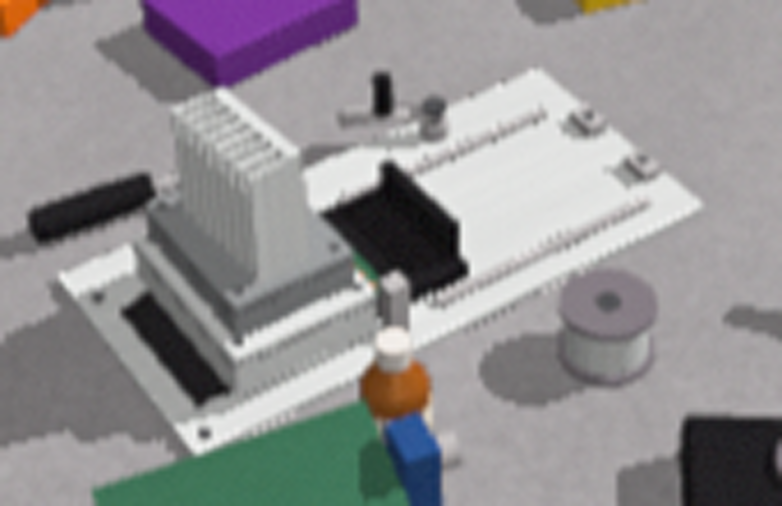

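View pics/si_crop.png

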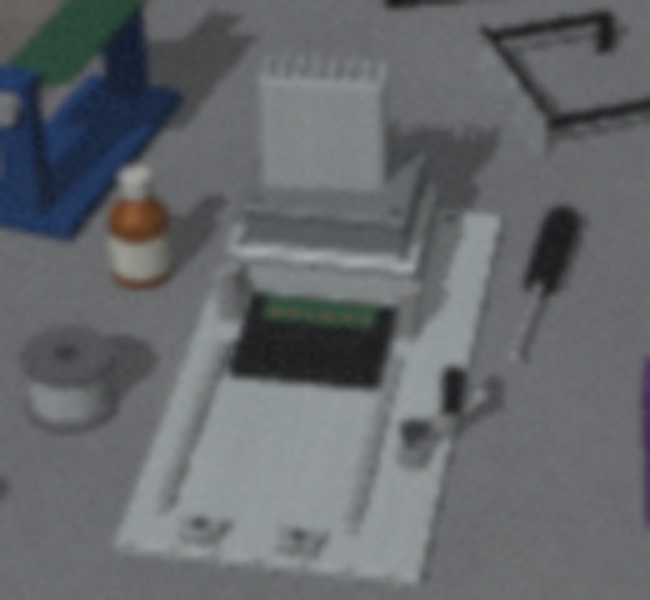

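```bash
cat > h.py <<'E'
import numpy as np, cv2
from workcell import readout, cams, env, finder
from scipy.spatial.transform import Rotation as Rot
def ray(n,uv,st=None):
    p=cams.camera_params(n); d=np.linalg.inv(p["mtx"])@np.array([uv[0],uv[1],1.])
    if n=="wrist":
        w,x,y,z=st["orientation"]; R=Rot.from_quat([x,y,z,w]).as_matrix(); M=p["mount"]
        return R@M[:3,3]+st["tcp_pos"], R@M[:3,:3]@d
    return -p["R"].T@p["t"], p["R"].T@d
def atz(n,uv,z,st=None):
    c,d=ray(n,uv,st); return c+d*(z-c[2])/d[2]
def proj(n,X,st=None):
    p=cams.camera_params(n); X=np.atleast_2d(X)
    if n=="wrist":
        w,x,y,z=st["orientation"]; R=Rot.from_quat([x,y,z,w]).as_matrix(); M=p["mount"]
        T=np.eye(4); T[:3,:3]=R; T[:3,3]=st["tcp_pos"]; T=np.linalg.inv(T@M); Xc=X@T[:3,:3].T+T[:3,3]
    else: Xc=X@p["R"].T+p["t"]
    q=Xc@p["mtx"].T; return q[:,:2]/q[:,2:]
E
python3 - <<'E'
from h import *
for n,l in [("scene",[(178,250.4),(207.4,288.3),(317.6,234.6),(282.4,205.2)]),("side",[(203.6,229.4),(264.4,236.4),(280,163)])]:
    for p in l: print(n,p,atz(n,p,.008).round(4))
for n in ["scene","side"]:
    cams.read_camera(n)
    for k in ["lip","clip_knob","clip_blade","clip_pivot","carrier","case_low","heatsink"]:
        for r in finder.regions_of(n,k)[:2]:
            ys,xs=np.nonzero(r["pixels"]); print(n,k,r["conf"],r["point"],len(xs),xs.min(),xs.max(),ys.min(),ys.max())
print(readout.get_state()["clock"])
E
```

```text
scene (178, 250.4) [ 0.5624 -0.278   0.008 ]
scene (207.4, 288.3) [ 0.7359 -0.2285  0.008 ]
scene (317.6, 234.6) [0.6324 0.1397 0.008 ]
scene (282.4, 205.2) [0.4571 0.0912 0.008 ]
side (203.6, 229.4) [0.6261 0.1409 0.008 ]
side (264.4, 236.4) [0.4489 0.0911 0.008 ]
side (280, 163) [ 0.5569 -0.2813  0.008 ]
scene lip 0.85 [245.3, 247.3] 743 192 265 225 277
scene lip 0.64 [268.8, 232.3] 3178 179 316 205 287
scene clip_knob 0.45 [243.4, 214.1] 93 238 256 205 216
scene clip_blade 0.56 [246.5, 217.7] 91 239 256 206 216
scene clip_blade 0.2 [220.8, 262.2] 582 194 246 241 273
scene clip_pivot 0.83 [268.9, 235.4] 3267 179 317 205 287
scene carrier 0.9 [248.5, 242.0] 777 192 265 225 277
scene case_low 0.91 [222.4, 262.0] 679 194 246 241 276
scene case_low 0.7 [158.7, 181.5] 901 135 181 169 197
scene heatsink 0.56 [216.0, 230.5] 838 203 231 209 249
scene heatsink 0.28 [298.8, 259.2] 428 287 306 248 272
side lip 0.81 [240.7, 190.6] 543 225 257 179 198
side clip_knob 0.62 [271.4, 199.6] 85 266 277 194 205
side clip_blade 0.34 [244.4, 208.8] 3092 203 279 161 237
side clip_pivot 0.77 [243.0, 208.5] 2919 204 279 162 236
side clip_pivot 0.36 [290.9, 167.8] 96 286 294 162 178
side carrier 0.8 [240.8, 186.2] 555 226 258 178 197
side carrier 0.42 [243.8, 210.9] 3003 204 279 162 236
side case_low 0.96 [283.6, 270.3] 1365 262 311 249 291
side case_low 0.79 [244.1, 175.0] 429 225 267 157 180
side heatsink 0.85 [242.3, 145.5] 574 232 257 133 157
side heatsink 0.59 [245.8, 211.4] 2839 204 278 163 236
0.9
```

Run:
```python
from h import *
a=atz("scene",(248.7,225.9),.046);b=atz("scene",(265.2,240.3),.046)
ey=np.array([-.276,.961,0]);ey/=np.linalg.norm(ey);ex=np.array([ey[1],-ey[0],0])
print(a,b,(b-a)@ex,(b-a)@ey,(a+b)/2)
# side rails ends near: crop(165,510),(357,528) top of rail z .014
c=lambda u,v:(180+u/5,120+v/5)
r1=atz("side",c(165,508),.014);r2=atz("side",c(357,528),.014);print(r1,r2,(r1+r2)/2,(r1-r2)@ex)
for nm,uv,z in [("knobtop",c(455,370),.059),("pivottop",c(415,425),.034)]:
    print(nm,atz("side",uv,z))
d=lambda u,v:(165+u/4.6,190+v/4.6)
for nm,uv,z in [("knobtop",d(381,75),.059),("pivottop",d(434,100),.034)]:
    print(nm,atz("scene",uv,z))
from scipy.spatial.transform import Rotation as R
s=readout.get_state();w,x,y,z=s["orientation"];print(R.from_quat([x,y,z,w]).as_matrix().round(3))
```

```text
[ 0.56734151 -0.05963339  0.046     ] [ 0.64520422 -0.0337568   0.046     ] 0.08198042339197012 0.0033778035502946484 [ 0.60627287 -0.0466951   0.046     ]
[0.61441581 0.10405827 0.014     ] [0.50115435 0.0707216  0.014     ] [0.55778508 0.08738993 0.014     ] 0.11806306637503593
knobtop [ 0.48765609 -0.04225937  0.059     ]
pivottop [ 0.5002072 -0.010399   0.034    ]
knobtop [ 0.4894741  -0.03805693  0.059     ]
pivottop [ 0.49726548 -0.00281704  0.034     ]
[[ 0.     0.226 -0.974]
 [-0.    -0.974 -0.226]
 [-1.     0.    -0.   ]]
```

Emit:
{"api": "drive_tool", "payload": {
  "moves": [
    [[0,-0.03,-0.04,-0.01,0,0,0],[0,-0.065,-0.088,-0.02,0,0,0],[0,-0.1,-0.136,-0.03,0,0,0],[0,-0.135,-0.185,-0.04,0,0,0],[0,-0.17,-0.234,-0.05,0,0,0]]
  ]
}}

```text
clock: 1.52
tcp_pos: [0.3204, -0.3403, 0.2316]
orientation: [0.098, 0.7, 0.097, -0.7]
wrist_force: [1.5, -0.0, 0.2]
finger_gap: 0.0855
```

```bash
cat >> h.py <<'E'
def totool(target,s=None):
    s=s or readout.get_state(); w,x,y,z=s["orientation"]; R=Rot.from_quat([x,y,z,w]).as_matrix()
    print("clock",round(s["clock"],2),"tcp",s["tcp_pos"].round(4),"F",s["wrist_force"].round(1),"gap",round(s["finger_gap"],4),"tooly",R[:,1].round(4),"toolx",R[:,0].round(3))
    return (R.T@(np.array(target)-s["tcp_pos"])).round(4)
E
python3 - <<'E'
from h import *
print(totool([.6,-.02,.23]))
E
```

```text
clock 1.52 tcp [ 0.3204 -0.3403  0.2316] F [ 1.5 -0.   0.2] gap 0.0855 tooly [ 0.274  -0.9617  0.001 ] toolx [ 0.001 -0.001 -1.   ]
[ 0.0015 -0.2315 -0.3567]
```

Emit:
{"api": "drive_tool", "payload": {
  "moves": [
    [[0,-0.033,-0.05,0,0,0,0],[0,-0.066,-0.1,0,0,0,0],[0,-0.1,-0.15,0,0,0,0],[0,-0.133,-0.2,0,0,0,0],[0,-0.166,-0.25,0,0,0,0]]
  ]
}}

```text
clock: 2.15
tcp_pos: [0.5166, -0.1105, 0.2318]
orientation: [0.098, 0.701, 0.097, -0.7]
wrist_force: [0.9, -2.0, 0.0]
finger_gap: 0.0852
```

Emit:
{"api": "drive_tool", "payload": {
  "moves": [
    [[0,-0.03,-0.045,0,0,0,60],[0,-0.06,-0.09,0,0,0,110],[0,-0.07,-0.11,0,0,0,110],[0,-0.07,-0.115,0,0,0,110],[0,-0.07,-0.115,0,0,0,110]]
  ]
}}

```text
clock: 2.78
tcp_pos: [0.6078, -0.0121, 0.2316]
orientation: [0.098, 0.701, 0.097, -0.7]
wrist_force: [-0.0, -0.5, 0.4]
finger_gap: 0.0487
```

Run:
```python
from h import *
s=readout.get_state(); print(s["tcp_pos"],s["orientation"],s["qvel"].round(3),s["clock"],s["finger_gap"])
im=cams.read_camera("wrist"); cv2.imwrite("pics/w1.png",im); cv2.imwrite("pics/w1b.png",cv2.resize(im,(800,600),interpolation=cv2.INTER_CUBIC))
np.save("s1.npy",np.r_[s["tcp_pos"],s["orientation"]])
```

```text
[ 0.60776715 -0.01209251  0.23158155] [ 0.09840918  0.70053434  0.0972047  -0.70008465] [-0.016 -0.014 -0.015  0.002  0.001  0.001] 2.775 0.04871404050445738
```

View pics/w1b.png

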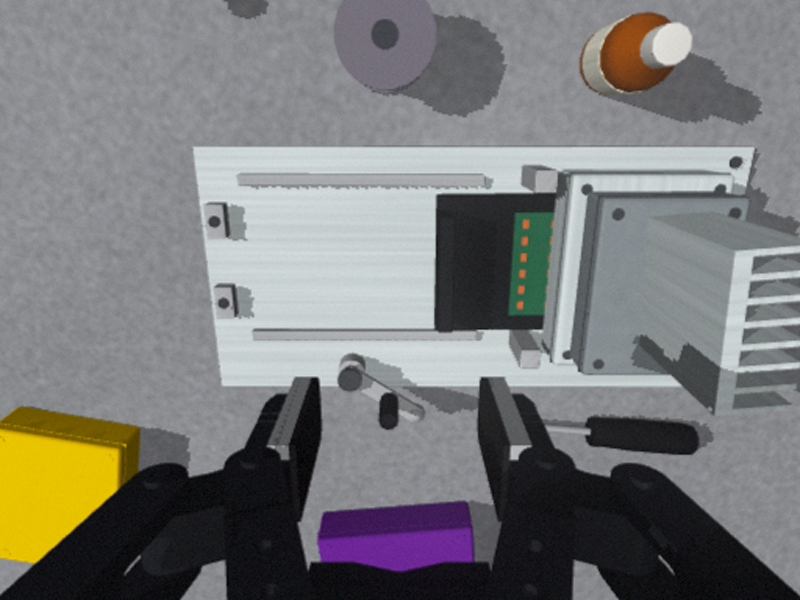

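Run:
```python
import cv2
im=cv2.imread("pics/w1.png")
a=im[85:255,115:250]; cv2.imwrite("pics/w1c.png",cv2.resize(a,None,fx=3.5,fy=3.5,interpolation=cv2.INTER_CUBIC))
a=im[90:260,200:360]; cv2.imwrite("pics/w1d.png",cv2.resize(a,None,fx=3.5,fy=3.5,interpolation=cv2.INTER_CUBIC))
```

```text
(no output)
```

View pics/w1c.png

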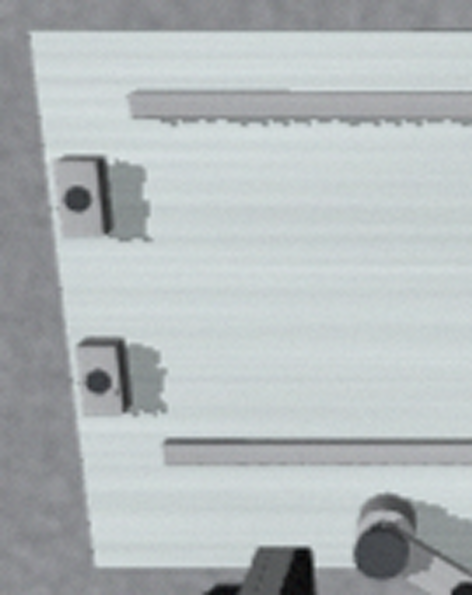

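View pics/w1d.png

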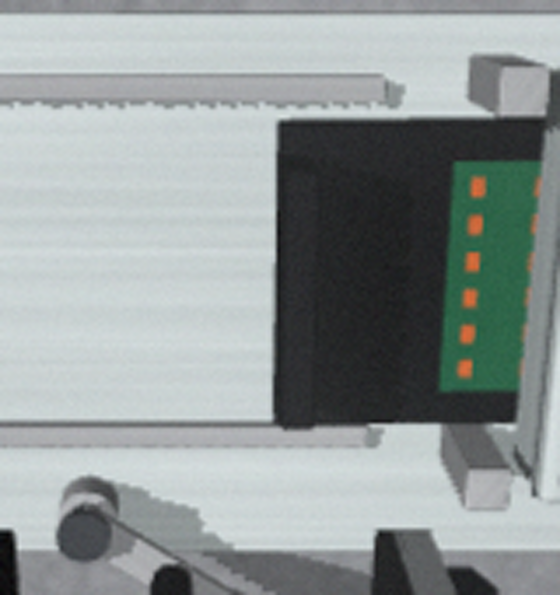

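```bash
cat > fit.py <<'E'
from h import *
from scipy.optimize import least_squares
a=np.load("s1.npy"); s=dict(tcp_pos=a[:3],orientation=a[3:])
c=lambda u,v:(115+u/3.5,85+v/3.5); d=lambda u,v:(200+u/3.5,90+v/3.5)
W=lambda uv,z:atz("wrist",uv,z,s)[:2]
N=None
obs=[(c(131,105),.014,N,.165),(c(164,454),.014,N,.165),(c(250,118),.014,.054,N),(c(420,119),.014,.054,N),(c(250,442),.014,-.054,N),(c(420,441.5),.014,-.054,N),
(c(100,196),.018,N,.175),(c(122,378),.018,N,.175),(d(523,90),.048,.061,-.038),(d(488,489),.048,-.061,-.038),(d(385,89),.014,N,-.005),(d(368,437),.014,N,-.005)]
def f(p,full=False):
    ex=np.array([np.cos(p[2]),np.sin(p[2])]);ey=np.array([-ex[1],ex[0]]);r=[]
    for uv,z,X,Y in obs:
        q=W(uv,z)-p[:2]
        if X is not None:r.append(q@ex-X)
        if Y is not None:r.append(q@ey-Y)
    return np.array(r)
o=least_squares(f,[.611,-.064,.28],loss="soft_l1",f_scale=.001,x_scale=[.01,.01,.1]); p=o.x
print("fixture",p.round(4),"res mm",(f(p)*1e3).round(1))
ex=np.array([np.cos(p[2]),np.sin(p[2])]);ey=np.array([-ex[1],ex[0]])
F=lambda uv,z:np.array([(W(uv,z)-p[:2])@ex,(W(uv,z)-p[:2])@ey])*1e3
for nm,uv,z in [("platTL",c(30,32),.008),("platBL",c(95,567),.008),("carrier frontL",d(280,122),.018),("carr frontR",d(275,420),.018),("lip a",d(302,166),.046),("lip b",d(299,428),.046),("lip back",d(318,300),.046),("lip front",d(286,300),.046),("knob",d(172,572),.059),("pivot",d(85,533),.04),("caselow front top",d(545,300),.053)]:
    print(nm,F(uv,z).round(1))
np.save("fx.npy",p)
E
python3 fit.py
```

```text
fixture [ 0.6085 -0.069   0.2781] res mm [-0.8 -0.4 -0.  -0.3  0.2  0.4  0.4 -0.3 -0.   0.5 -0.2  0.3  0.3 -0.1]
platTL [ 79.1 194.7]
platBL [-104.5  195. ]
carrier frontL [48.  27.5]
carr frontR [-50.5  26.8]
lip a [39.4 23. ]
lip b [-41.5  21.5]
lip back [-0.4 17.1]
lip front [-0.4 26.6]
knob [-84.1  60.6]
pivot [-80.8  89.1]
caselow front top [  1.7 -47.9]
```

Run:
```python
from h import *
p=np.load("fx.npy");ey=np.array([-np.sin(p[2]),np.cos(p[2])])
L=p[:2]+.022*ey;print(L,totool([*L,.027]))
a=np.load("s1.npy"); s=dict(tcp_pos=a[:3],orientation=a[3:]);ex=np.array([ey[1],-ey[0]])
for nm,uv,z in [("knobtop",(388,421),.059),("knobbot",(390,398),.028),("tip",(420,412),.028),("pivtop",(350,380),.04),("pivtop",(351,362),.008)]:
    q=atz("wrist",(uv[0]*.64,uv[1]*.64),z,s)[:2]-p[:2]; print(nm,(q@ex*1e3).round(1),(q@ey*1e3).round(1))
```

```text
clock 2.83 tcp [ 0.6075 -0.0124  0.2318] F [ 0.1 -0.1 -0.7] gap 0.0484 tooly [ 0.2734 -0.9619  0.0018] toolx [ 0.001 -0.002 -1.   ]
[ 0.60245908 -0.04782176] [0.2048 0.0323 0.0146]
knobtop -104.1 61.6
knobbot -103.8 60.7
tip -116.0 37.7
pivtop -82.0 89.4
pivtop -83.4 91.5
```

Emit:
{"api": "drive_tool", "payload": {
  "moves": [
    [[0.03,0.015,0.007,0,0,0,110],[0.075,0.028,0.013,0,0,0,110],[0.115,0.032,0.0145,0,0,0,110],[0.145,0.032,0.0145,0,0,0,110],[0.155,0.032,0.0145,0,0,0,110]]
  ]
}}

```text
clock: 3.45
tcp_pos: [0.6002, -0.0483, 0.0752]
orientation: [-0.097, -0.699, -0.097, 0.701]
wrist_force: [-0.0, -0.1, -0.1]
finger_gap: 0.0487
```

Run:
```python
from h import *
p=np.load("fx.npy");ey=np.array([-np.sin(p[2]),np.cos(p[2])])
L=p[:2]+.022*ey;print(L,totool([*L,.027]))
im=cams.read_camera("wrist"); cv2.imwrite("pics/w2.png",im)
im=cams.read_camera("side"); cv2.imwrite("pics/side2.png",cv2.resize(im[110:250,170:310],None,fx=4,fy=4,interpolation=cv2.INTER_CUBIC))
```

```text
clock 3.45 tcp [ 0.6002 -0.0483  0.0752] F [-0.  -0.1 -0.1] gap 0.0487 tooly [ 2.714e-01 -9.625e-01  2.000e-04] toolx [-0.003 -0.001 -1.   ]
[ 0.60245908 -0.04782176] [ 0.0481  0.0001 -0.0024]
```

View pics/w2.png

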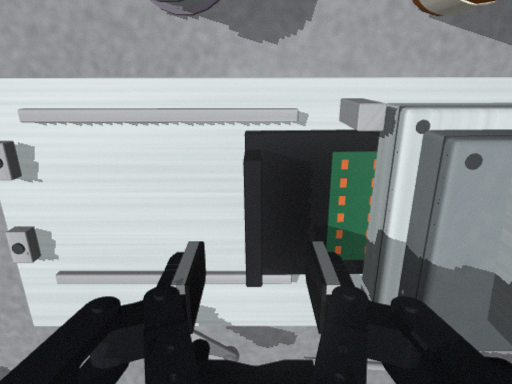

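View pics/side2.png

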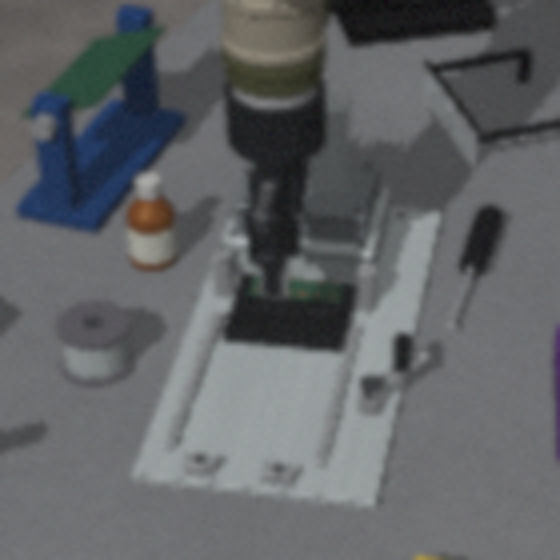

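Emit:
{"api": "drive_tool", "payload": {
  "moves": [
    [[0.012,0,-0.0024,0,0,0,110],[0.026,0,-0.0024,0,0,0,110],[0.038,0,-0.0024,0,0,0,110],[0.044,0,-0.0024,0,0,0,120],[0.046,0,-0.0024,0,0,0,130]]
  ],
  "squeeze": 25
}}

```text
clock: 4.18
tcp_pos: [0.6034, -0.0473, 0.0298]
orientation: [-0.097, -0.7, -0.097, 0.701]
wrist_force: [-0.3, 0.3, -0.3]
finger_gap: 0.0419
```

Emit:
{"api": "drive_tool", "payload": {
  "moves": [
    [[0.001,0,0,0,0,0,150],[0.001,0,0,0,0,0,170],[0.001,0,0,0,0,0,185],[0.001,0,0,0,0,0,195],[0.001,0,0,0,0,0,200]]
  ],
  "squeeze": 25
}}

```text
clock: 4.8
tcp_pos: [0.6035, -0.0473, 0.0289]
orientation: [-0.098, -0.7, -0.097, 0.701]
wrist_force: [-0.1, -0.3, -0.0]
finger_gap: 0.018
```

Emit:
{"api": "drive_tool", "payload": {
  "moves": [
    [[0,0,0,0,0,0,210],[0,0,0,0,0,0,220],[0,0,0,0,0,0,230],[0,0,0,0,0,0,235],[0,0,0,0,0,0,235]]
  ],
  "squeeze": 25
}}

```text
clock: 5.42
tcp_pos: [0.6034, -0.0466, 0.029]
orientation: [-0.097, -0.7, -0.098, 0.701]
wrist_force: [-1.2, 5.5, 2.7]
finger_gap: 0.009
```

Run:
```python
from h import *
p=np.load("fx.npy");ey=np.array([-np.sin(p[2]),np.cos(p[2])])
s=readout.get_state();print(totool([*(p[:2]+.170*ey),.028]),s["wrist_force"],s["clock"])
im=cams.read_camera("wrist"); cv2.imwrite("pics/w3.png",im)
```

```text
clock 5.42 tcp [ 0.6034 -0.0466  0.029 ] F [-1.2  5.5  2.7] gap 0.009 tooly [ 2.73e-01 -9.62e-01 -4.00e-04] toolx [-0.001  0.    -1.   ]
[ 0.0011 -0.147   0.0014] [-1.1632128   5.52331924  2.73612646] 5.425
```

View pics/w3.png

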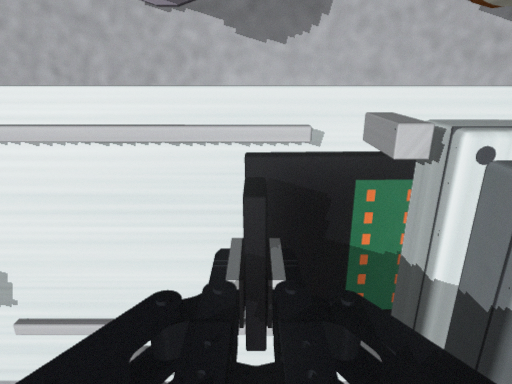

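Emit:
{"api": "drive_tool", "payload": {
  "moves": [
    [[0,-0.001,0,0,0,0,235],[0,-0.003,0,0,0,0,235],[0,-0.0055,0,0,0,0,235],[0,-0.008,0,0,0,0,235],[0,-0.0105,0,0,0,0,235]]
  ],
  "squeeze": 40
}}

```text
clock: 6.1
tcp_pos: [0.6014, -0.0386, 0.0291]
orientation: [-0.098, -0.7, -0.095, 0.701]
wrist_force: [2.5, -6.4, -1.3]
finger_gap: 0.0087
```

Emit:
{"api": "drive_tool", "payload": {
  "moves": [
    [[0,-0.003,0,0,0,0,235],[0,-0.0055,0,0,0,0,235],[0,-0.008,0,0,0,0,235],[0,-0.0105,0,0,0,0,235],[0,-0.013,0,0,0,0,235]]
  ],
  "squeeze": 40
}}

```text
clock: 6.72
tcp_pos: [0.5992, -0.0293, 0.0291]
orientation: [0.099, 0.701, 0.092, -0.7]
wrist_force: [2.8, -8.9, -2.1]
finger_gap: 0.0092
```

Run:
```python
from h import *
p=np.load("fx.npy");ey=np.array([-np.sin(p[2]),np.cos(p[2])])
s=readout.get_state();print(totool([*(p[:2]+.170*ey),.028]),s["wrist_force"],s["clock"])
im=cams.read_camera("wrist"); cv2.imwrite("pics/w4.png",im)
```

```text
clock 6.72 tcp [ 0.5992 -0.0293  0.0291] F [ 2.8 -8.9 -2.1] gap 0.0092 tooly [ 0.2683 -0.9633  0.0093] toolx [ 0.002 -0.009 -1.   ]
[-1.000e-04 -1.292e-01  2.800e-03] [ 2.77561932 -8.92335551 -2.09077303] 6.725
```

View pics/w4.png

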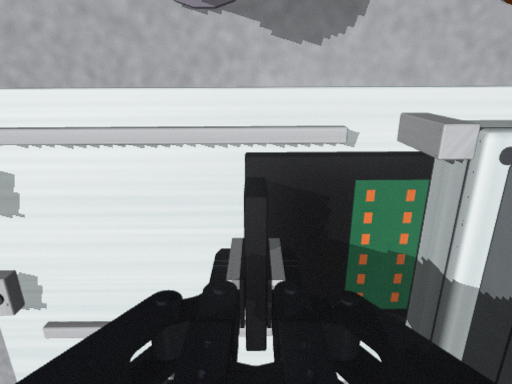

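Emit:
{"api": "drive_tool", "payload": {
  "moves": [
    [[0,-0.0045,0.0002,-0.001,0,-0.002,235],[0,-0.0075,0.0003,-0.002,0,-0.004,235],[0,-0.0105,0.0004,-0.004,0,-0.006,235],[0,-0.0135,0.0005,-0.005,0,-0.008,235],[0,-0.0165,0.0006,-0.006,0,-0.009,235]]
  ]
}}

```text
clock: 7.4
tcp_pos: [0.5955, -0.0166, 0.0291]
orientation: [0.099, 0.701, 0.095, -0.7]
wrist_force: [2.6, -9.8, -1.7]
finger_gap: 0.0088
```

Emit:
{"api": "drive_tool", "payload": {
  "moves": [
    [[0,-0.0045,0.0002,-0.001,0,-0.002,235],[0,-0.0075,0.0003,-0.002,0,-0.004,235],[0,-0.0105,0.0004,-0.003,0,-0.006,235],[0,-0.0135,0.0005,-0.004,0,-0.007,235],[0,-0.0165,0.0006,-0.004,0,-0.007,235]]
  ]
}}

```text
clock: 8.02
tcp_pos: [0.5919, -0.0044, 0.0291]
orientation: [0.099, 0.701, 0.095, -0.7]
wrist_force: [2.0, -10.1, -2.2]
finger_gap: 0.009
```

Emit:
{"api": "drive_tool", "payload": {
  "moves": [
    [[0,-0.0045,0.0002,-0.001,0,-0.001,235],[0,-0.0075,0.0003,-0.001,0,-0.002,235],[0,-0.0105,0.0004,-0.002,0,-0.003,235],[0,-0.0135,0.0005,-0.002,0,-0.004,235],[0,-0.0165,0.0006,-0.003,0,-0.004,235]]
  ]
}}

```text
clock: 8.65
tcp_pos: [0.5885, 0.0074, 0.0291]
orientation: [0.1, 0.701, 0.094, -0.7]
wrist_force: [3.5, -11.1, -2.3]
finger_gap: 0.0091
```

Run:
```python
from h import *
p=np.load("fx.npy");ey=np.array([-np.sin(p[2]),np.cos(p[2])])
s=readout.get_state();print(totool([*(p[:2]+.170*ey),.028]),s["wrist_force"],s["clock"])
im=cams.read_camera("wrist"); cv2.imwrite("pics/w5.png",im)
im=cams.read_camera("side"); cv2.imwrite("pics/side5.png",cv2.resize(im[110:250,170:310],None,fx=4,fy=4,interpolation=cv2.INTER_CUBIC))
```

```text
clock 8.65 tcp [0.5885 0.0074 0.0291] F [  3.5 -11.1  -2.3] gap 0.0091 tooly [ 0.2718 -0.9623  0.0094] toolx [ 0.003 -0.009 -1.   ]
[ 0.0002 -0.091   0.002 ] [  3.54760681 -11.13217475  -2.29951238] 8.65
```

View pics/w5.png

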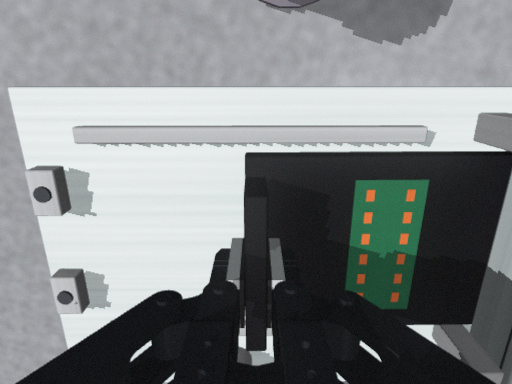

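View pics/side5.png

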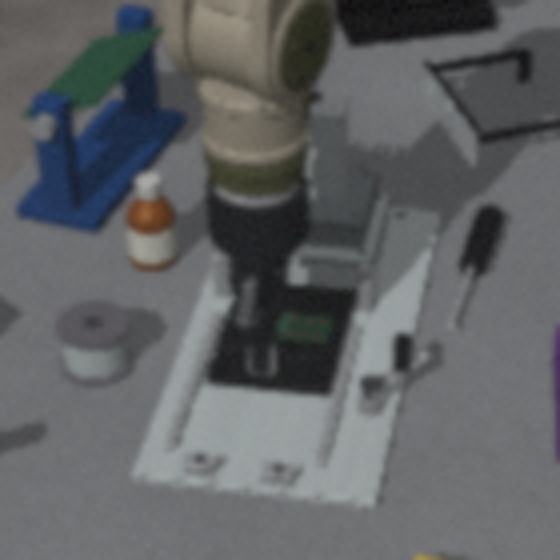

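Emit:
{"api": "drive_tool", "payload": {
  "moves": [
    [[0,-0.0045,0.0002,-0.001,0,-0.001,235],[0,-0.0065,0.0003,-0.001,0,-0.002,235],[0,-0.0085,0.0003,-0.001,0,-0.003,235],[0,-0.0105,0.0003,-0.001,0,-0.004,235],[0,-0.0125,0.0003,-0.002,0,-0.004,235]]
  ]
}}

```text
clock: 9.38
tcp_pos: [0.5863, 0.0159, 0.0291]
orientation: [0.101, 0.702, 0.093, -0.699]
wrist_force: [3.2, -11.4, -2.1]
finger_gap: 0.0087
```

Emit:
{"api": "drive_tool", "payload": {
  "moves": [
    [[0,-0.0045,0.0002,-0.001,0,-0.001,235],[0,-0.0065,0.0003,-0.001,0,-0.002,235],[0,-0.0085,0.0003,-0.001,0,-0.003,235],[0,-0.0105,0.0003,-0.001,0,-0.004,235],[0,-0.0125,0.0003,-0.002,0,-0.004,235]]
  ]
}}

```text
clock: 10.0
tcp_pos: [0.5834, 0.0262, 0.0291]
orientation: [0.1, 0.702, 0.093, -0.699]
wrist_force: [1.6, -3.8, 0.2]
finger_gap: 0.009
```

Run:
```python
from h import *
p=np.load("fx.npy");ey=np.array([-np.sin(p[2]),np.cos(p[2])])
s=readout.get_state();print(totool([*(p[:2]+.170*ey),.028]),s["wrist_force"],s["clock"])
im=cams.read_camera("scene"); cv2.imwrite("pics/scene6.png",cv2.resize(im[180:300,160:330],None,fx=4,fy=4,interpolation=cv2.INTER_CUBIC))
```

```text
clock 10.0 tcp [0.5834 0.0262 0.0291] F [ 1.6 -3.8  0.2] gap 0.009 tooly [ 0.2707 -0.9626  0.0104] toolx [ 0.005 -0.009 -1.   ]
[ 0.0003 -0.0716  0.0023] [ 1.61191704 -3.82144776  0.16087098] 10.0
```

View pics/scene6.png

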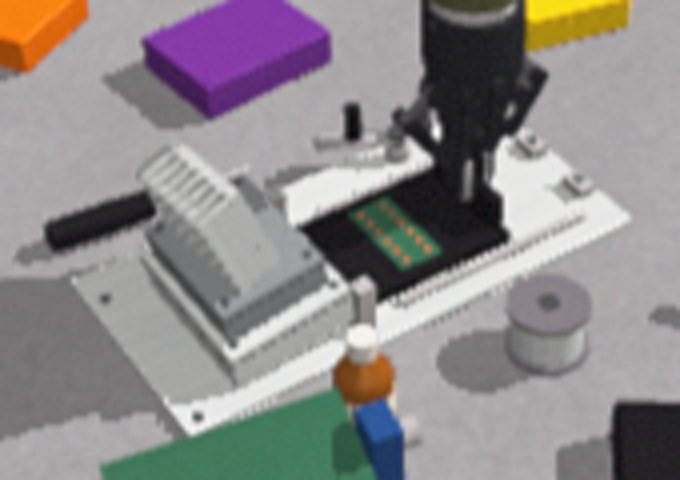

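Emit:
{"api": "drive_tool", "payload": {
  "moves": [
    [[0,-0.001,0,0,0,-0.001,235],[0,-0.002,0,0,0,-0.002,235],[0,-0.003,0,0,0,-0.002,235],[0,-0.004,0,0,0,-0.002,235],[0,-0.005,0,0,0,-0.002,235]]
  ]
}}

```text
clock: 10.68
tcp_pos: [0.5819, 0.0314, 0.0291]
orientation: [0.1, 0.701, 0.094, -0.699]
wrist_force: [0.2, -3.0, 0.5]
finger_gap: 0.0089
```

Run:
```python
from h import *
p=np.load("fx.npy");ey=np.array([-np.sin(p[2]),np.cos(p[2])])
s=readout.get_state();print(totool([*(p[:2]+.170*ey),.028]),s["wrist_force"],s["clock"])
im=cams.read_camera("scene"); cv2.imwrite("pics/scene7.png",cv2.resize(im[180:300,160:330],None,fx=4,fy=4,interpolation=cv2.INTER_CUBIC))
```

```text
clock 10.68 tcp [0.5819 0.0314 0.0291] F [ 0.2 -3.   0.5] gap 0.0089 tooly [ 0.2711 -0.9625  0.0081] toolx [ 0.004 -0.007 -1.   ]
[ 0.0005 -0.0661  0.0022] [ 0.17509585 -3.00874066  0.46780242] 10.675
```

View pics/scene7.png

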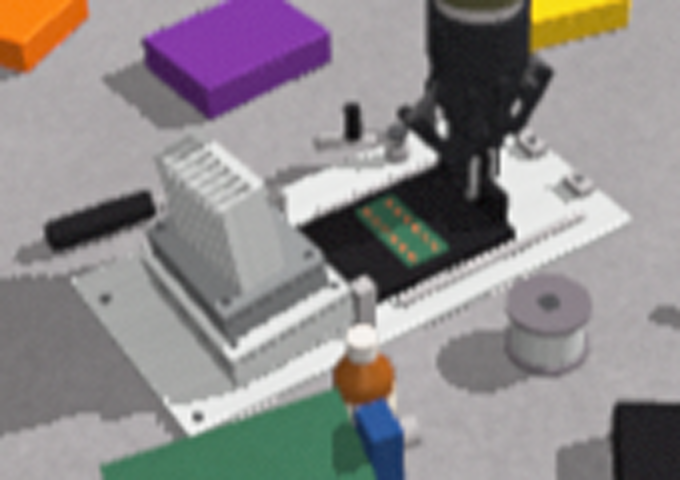

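Emit:
{"api": "drive_tool", "payload": {
  "moves": [
    [[0,-0.002,0.0001,0,0,-0.001,235],[0,-0.004,0.0002,-0.001,0,-0.002,235],[0,-0.006,0.0003,-0.002,0,-0.003,235],[0,-0.008,0.0004,-0.002,0,-0.004,235],[0,-0.01,0.0004,-0.002,0,-0.004,235]]
  ]
}}

```text
clock: 11.35
tcp_pos: [0.5787, 0.0412, 0.0291]
orientation: [0.099, 0.701, 0.096, -0.699]
wrist_force: [0.9, -4.6, 1.5]
finger_gap: 0.0088
```

Emit:
{"api": "drive_tool", "payload": {
  "moves": [
    [[0,-0.002,0.0001,0,0,0,235],[0,-0.004,0.0002,-0.001,0,-0.001,235],[0,-0.006,0.0003,-0.002,0,-0.002,235],[0,-0.008,0.0004,-0.002,0,-0.002,235],[0,-0.01,0.0004,-0.002,0,-0.002,235]]
  ]
}}

```text
clock: 11.98
tcp_pos: [0.5756, 0.0508, 0.029]
orientation: [0.099, 0.701, 0.098, -0.699]
wrist_force: [0.8, -3.3, 1.5]
finger_gap: 0.0089
```

Run:
```python
from h import *
p=np.load("fx.npy");ey=np.array([-np.sin(p[2]),np.cos(p[2])])
s=readout.get_state();print(totool([*(p[:2]+.170*ey),.028]),s["wrist_force"],s["clock"])
im=cams.read_camera("scene"); cv2.imwrite("pics/scene8.png",cv2.resize(im[180:300,160:330],None,fx=4,fy=4,interpolation=cv2.INTER_CUBIC))
```

```text
clock 11.97 tcp [0.5756 0.0508 0.029 ] F [ 0.8 -3.3  1.5] gap 0.0089 tooly [ 0.2751 -0.9614  0.0022] toolx [ 0.002 -0.002 -1.   ]
[ 0.0009 -0.0458  0.0013] [ 0.80720455 -3.27585693  1.49017216] 11.975
```

View pics/scene8.png

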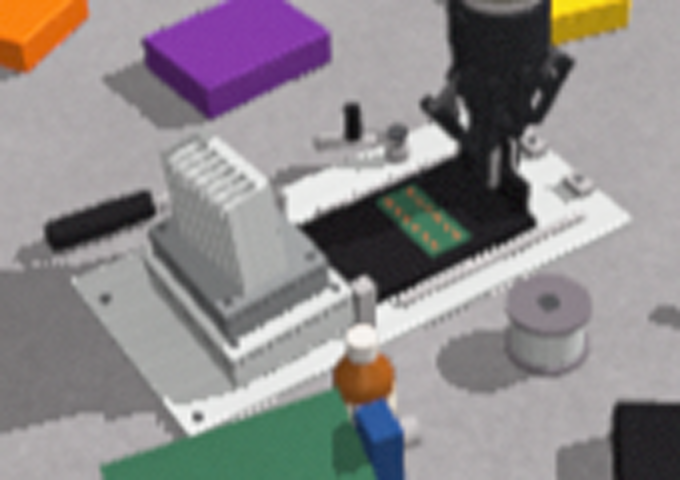

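Emit:
{"api": "drive_tool", "payload": {
  "moves": [
    [[0,-0.0015,0.0001,0,0,0,235],[0,-0.003,0.0001,0,0,0,235],[0,-0.0045,0.0002,0,0,0,235],[0,-0.006,0.0002,0,0,0,235],[0,-0.0075,0.0002,0,0,0,235]]
  ]
}}

```text
clock: 12.65
tcp_pos: [0.5732, 0.0583, 0.029]
orientation: [0.099, 0.701, 0.098, -0.699]
wrist_force: [1.3, -3.5, 1.9]
finger_gap: 0.0087
```

Emit:
{"api": "drive_tool", "payload": {
  "moves": [
    [[0,-0.0015,0.0001,0,0,0,235],[0,-0.003,0.0001,0,0,0,235],[0,-0.0045,0.0002,0,0,0,235],[0,-0.006,0.0002,0,0,0,235],[0,-0.0075,0.0002,0,0,0,235]]
  ]
}}

```text
clock: 13.28
tcp_pos: [0.5709, 0.0655, 0.029]
orientation: [0.099, 0.701, 0.098, -0.699]
wrist_force: [0.3, -3.4, 1.5]
finger_gap: 0.0088
```

Emit:
{"api": "drive_tool", "payload": {
  "moves": [
    [[0,-0.0015,0.0001,0,0,0,235],[0,-0.003,0.0001,0,0,0,235],[0,-0.0045,0.0002,0,0,0,235],[0,-0.006,0.0002,0,0,0,235],[0,-0.0075,0.0002,0,0,0,235]]
  ]
}}

```text
clock: 13.9
tcp_pos: [0.5687, 0.0728, 0.0291]
orientation: [0.099, 0.701, 0.098, -0.699]
wrist_force: [1.0, -4.0, 1.1]
finger_gap: 0.009
```

Run:
```python
from h import *
p=np.load("fx.npy");ey=np.array([-np.sin(p[2]),np.cos(p[2])])
s=readout.get_state();print(totool([*(p[:2]+.170*ey),.028]),s["wrist_force"],s["clock"])
im=cams.read_camera("scene"); cv2.imwrite("pics/scene9.png",cv2.resize(im[180:300,160:330],None,fx=4,fy=4,interpolation=cv2.INTER_CUBIC))
```

```text
clock 13.9 tcp [0.5687 0.0728 0.0291] F [ 1.  -4.   1.1] gap 0.009 tooly [ 0.2753 -0.9614  0.002 ] toolx [ 0.002 -0.001 -1.   ]
[ 0.001  -0.0228  0.0006] [ 1.01248911 -3.96704431  1.11784196] 13.9
```

View pics/scene9.png

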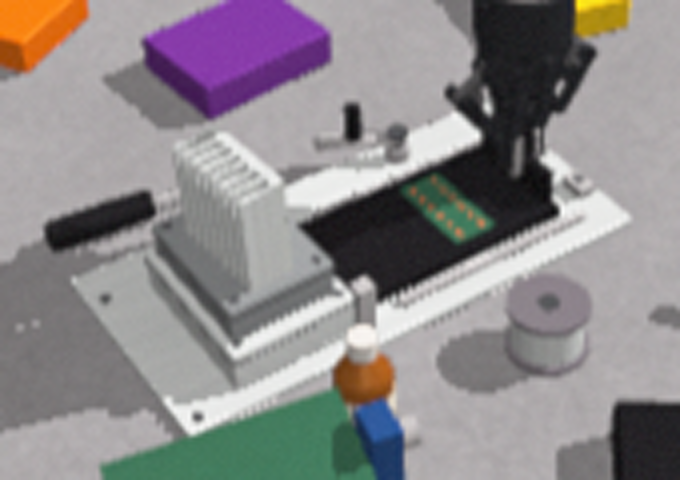

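Front has come down the bevel; stack upright, about 23 mm left. On, gently to the stops.

Emit:
{"api": "drive_tool", "payload": {
  "moves": [
    [[0,-0.0015,0.0001,0,0,0,235],[0,-0.003,0.0001,0,0,0,235],[0,-0.0045,0.0002,0,0,0,235],[0,-0.006,0.0002,0,0,0,235],[0,-0.008,0.0002,0,0,0,235]]
  ]
}}

```text
clock: 14.58
tcp_pos: [0.5661, 0.0808, 0.0291]
orientation: [0.099, 0.701, 0.098, -0.7]
wrist_force: [1.2, -2.8, 3.2]
finger_gap: 0.0091
```

Emit:
{"api": "drive_tool", "payload": {
  "moves": [
    [[0,-0.002,0.0001,0,0,0,235],[0,-0.004,0.0001,0,0,0,235],[0,-0.006,0.0002,0,0,0,235],[0,-0.008,0.0002,0,0,0,235],[0,-0.01,0.0002,0,0,0,235]]
  ]
}}

```text
clock: 15.2
tcp_pos: [0.5631, 0.0905, 0.0291]
orientation: [0.099, 0.701, 0.098, -0.7]
wrist_force: [1.0, -2.6, 2.3]
finger_gap: 0.0091
```

Emit:
{"api": "drive_tool", "payload": {
  "moves": [
    [[0,-0.001,0,0,0,0,235],[0,-0.002,0,0,0,0,235],[0,-0.003,0,0,0,0,235],[0,-0.004,0,0,0,0,235],[0,-0.005,0,0,0,0,235]]
  ]
}}

```text
clock: 15.82
tcp_pos: [0.5617, 0.0953, 0.029]
orientation: [0.099, 0.701, 0.098, -0.7]
wrist_force: [0.0, -2.8, 1.3]
finger_gap: 0.0092
```

Run:
```python
from h import *
p=np.load("fx.npy");ey=np.array([-np.sin(p[2]),np.cos(p[2])])
s=readout.get_state();print(totool([*(p[:2]+.170*ey),.028]),s["wrist_force"],s["clock"])
im=cams.read_camera("wrist"); cv2.imwrite("pics/w10.png",im)
```

```text
clock 15.82 tcp [0.5617 0.0953 0.029 ] F [ 0.  -2.8  1.3] gap 0.0092 tooly [ 0.2754 -0.9613  0.0016] toolx [ 0.002 -0.001 -1.   ]
[0.001  0.0008 0.0001] [ 0.00571272 -2.82642832  1.3466503 ] 15.825
```

View pics/w10.png

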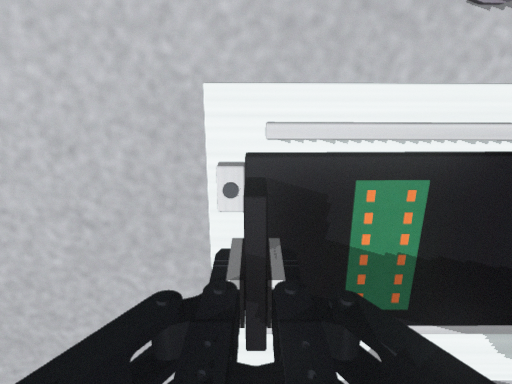

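Emit:
{"api": "drive_tool", "payload": {
  "moves": [
    [[0,-0.001,0,0,0,0,235],[0,-0.002,0,0,0,0,235],[0,-0.003,0,0,0,0,235],[0,-0.0035,0,0,0,0,235],[0,-0.0035,0,0,0,0,235]]
  ]
}}

```text
clock: 16.5
tcp_pos: [0.5616, 0.0959, 0.0291]
orientation: [0.1, 0.701, 0.095, -0.7]
wrist_force: [2.8, -11.5, 0.0]
finger_gap: 0.0089
```

Emit:
{"api": "drive_tool", "payload": {
  "moves": [
    [[0,0,0,0,0,0,235],[0,0,0,0,0,0,200],[0,0,0,0,0,0,160],[0,0,0,0,0,0,135],[-0.003,0,0,0,0,0,135]]
  ],
  "squeeze": 20
}}

```text
clock: 17.12
tcp_pos: [0.5611, 0.0962, 0.0319]
orientation: [0.1, 0.701, 0.095, -0.7]
wrist_force: [0.6, -0.1, -0.5]
finger_gap: 0.0397
```

Emit:
{"api": "drive_tool", "payload": {
  "moves": [
    [[-0.015,0,0,0,0,0,135],[-0.04,0,0,0,0,0,135],[-0.075,0.01,0.01,-0.1,0,0,135],[-0.09,0.03,0.03,-0.25,0,0,140],[-0.1,0.05,0.05,-0.4,0,0,150]]
  ]
}}

```text
clock: 17.75
tcp_pos: [0.527, 0.0346, 0.1346]
orientation: [0.24, 0.667, 0.234, -0.665]
wrist_force: [0.4, -0.7, 0.2]
finger_gap: 0.0351
```

Run:
```python
from h import *
p=np.load("fx.npy");ey=np.array([-np.sin(p[2]),np.cos(p[2])]);ex=np.array([ey[1],-ey[0]])
s=readout.get_state();print(totool([*(p[:2]+.061*ey-.104*ex),.1]),s["wrist_force"],s["clock"])
im=cams.read_camera("wrist"); cv2.imwrite("pics/w11.png",im);np.save("s11.npy",np.r_[s["tcp_pos"],s["orientation"]])
im=cams.read_camera("scene"); cv2.imwrite("pics/scene11.png",cv2.resize(im[180:300,160:330],None,fx=4,fy=4,interpolation=cv2.INTER_CUBIC))
```

```text
clock 17.75 tcp [0.527  0.0346 0.1346] F [ 0.4 -0.7  0.2] gap 0.0351 tooly [ 0.6309 -0.7758  0.0088] toolx [ 0.006 -0.007 -1.   ]
[0.0349 0.0345 0.0737] [ 0.44784226 -0.68901157  0.1587909 ] 17.75
```

View pics/w11.png

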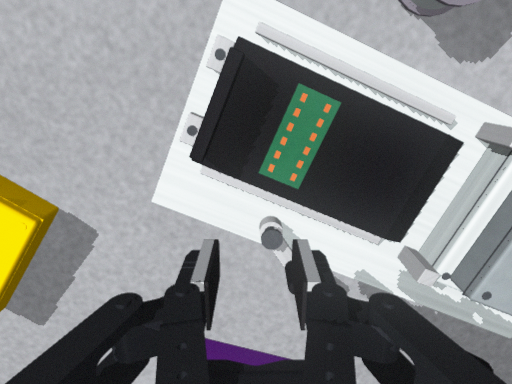

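View pics/scene11.png

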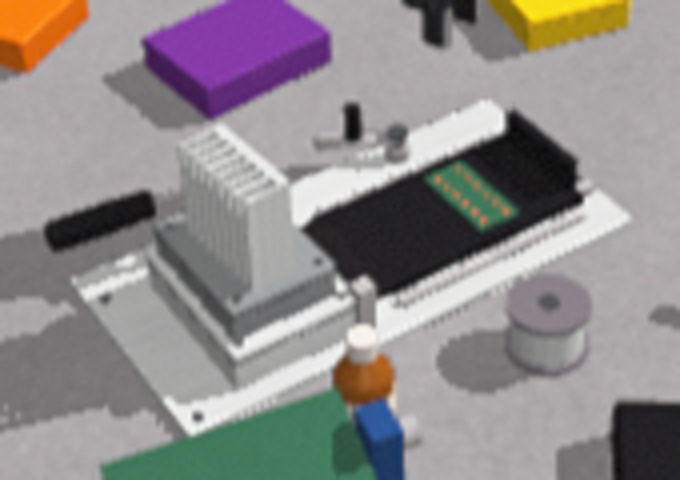

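Emit:
{"api": "drive_tool", "payload": {
  "moves": [
    [[0.008,0.01,0.02,0,0,0,140],[0.02,0.02,0.045,0,0,0,140],[0.03,0.03,0.065,0,0,0,140],[0.035,0.0345,0.0737,0,0,0,140],[0.035,0.0345,0.0737,0,0,0,140]]
  ]
}}

```text
clock: 18.48
tcp_pos: [0.4908, -0.0398, 0.1]
orientation: [0.237, 0.668, 0.231, -0.666]
wrist_force: [0.8, -0.4, 0.3]
finger_gap: 0.0381
```

Run:
```python
from h import *
p=np.load("fx.npy");ey=np.array([-np.sin(p[2]),np.cos(p[2])]);ex=np.array([ey[1],-ey[0]])
s=readout.get_state();print(totool([*(p[:2]+.061*ey-.104*ex),.046]),s["qvel"].round(2),s["clock"])
im=cams.read_camera("wrist"); cv2.imwrite("pics/w12.png",im);np.save("s12.npy",np.r_[s["tcp_pos"],s["orientation"]])
K=[*(p[:2]+.061*ey-.104*ex),.059]
print("proj knob",proj("wrist",K,s),proj("side",K),proj("scene",K))
im=cams.read_camera("side"); cv2.imwrite("pics/side12.png",cv2.resize(im[110:250,170:310],None,fx=4,fy=4,interpolation=cv2.INTER_CUBIC))
```

```text
clock 18.48 tcp [ 0.4908 -0.0398  0.1   ] F [ 0.8 -0.4  0.3] gap 0.0381 tooly [ 0.6245 -0.781   0.0086] toolx [ 0.005 -0.007 -1.   ]
[ 0.054  -0.0006 -0.0013] [ 0.02 -0.    0.02  0.01  0.    0.  ] 18.475
proj knob [[253.20224408 217.41914901]] [[269.35576035 194.2621866 ]] [[247.79141009 206.76869277]]
```

View pics/w12.png

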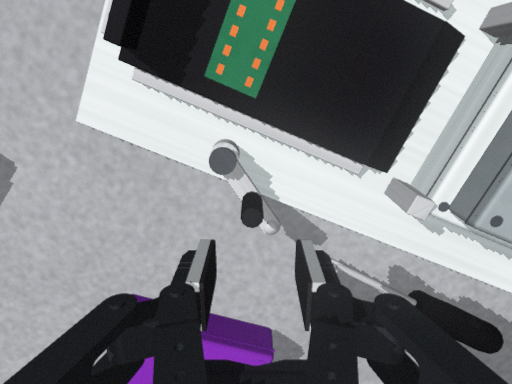

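View pics/side12.png

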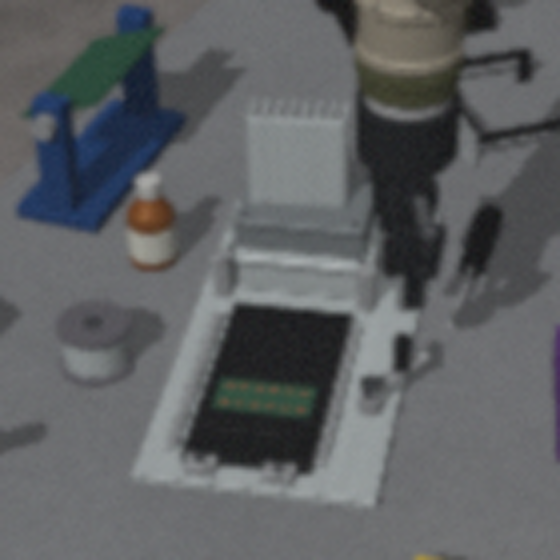

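Run:
```python
import cv2
im=cv2.imread("pics/w12.png")
cv2.imwrite("pics/w12c.png",cv2.resize(im[125:245,195:315],None,fx=5,fy=5,interpolation=cv2.INTER_CUBIC))
```

```text
(no output)
```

View pics/w12c.png

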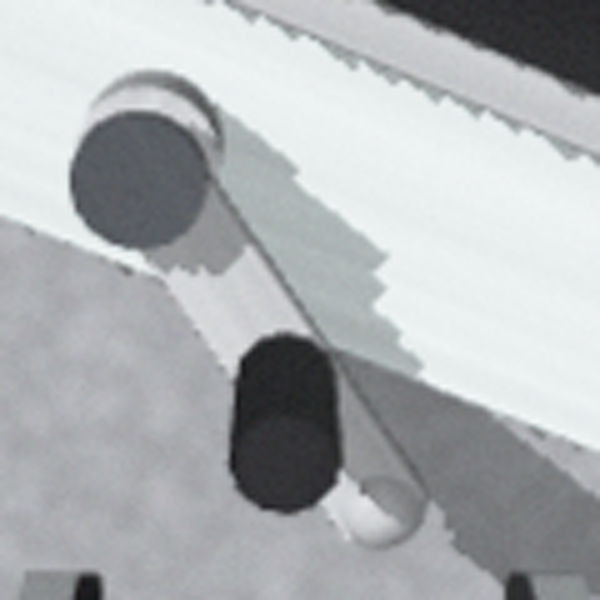

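Run:
```python
from h import *
p=np.load("fx.npy");ey=np.array([-np.sin(p[2]),np.cos(p[2])]);ex=np.array([ey[1],-ey[0]])
a=np.load("s12.npy"); s=dict(tcp_pos=a[:3],orientation=a[3:])
def F(u,v,z):
    q=atz("wrist",(195+u/5,125+v/5),z,s)[:2]-p[:2]; return np.array([q@ex,q@ey])*1e3
k=F(286,460,.059);kb=F(285,383,.028)
r1,r2=F(240,223,.028),F(425,490,.028);l1,l2=F(175,290,.028),F(240,378,.028);tip=F(390,545,.028)
print("knob",k,kb,"tip",tip)
for a_,b_ in[(r1,r2),(l1,l2)]:
    d=(b_-a_)/np.linalg.norm(b_-a_); print(d,np.degrees(np.arctan2(-d[1],d[0])),"perp off knob",np.cross(d,k-a_),np.cross(d,kb-a_))
d=(r2-r1)/np.linalg.norm(r2-r1)
print("pivot",k-35*d, kb-35*d)
for z in (.028,.034,.04,.046):print(z,F(140,178,z))
```

```text
knob [-103.97792543   61.66688864] [-105.90350636   61.06832923] tip [-123.2029636    37.48454597]
[-0.55946184 -0.82885611] 124.01858885567196 perp off knob -6.398658083877717 -7.659816438981913
[-0.5470934  -0.83707157] 123.16783581648231 perp off knob 6.038528822619942 4.754147684057169
pivot [-84.39676088  90.67685236] [-86.32234181  90.07829294]
0.028 [-86.26364656  90.18506472]
0.034 [-84.66262533  90.25129721]
0.04 [-83.0616041   90.31752971]
0.046 [-81.46058288  90.38376221]<stdin>:10: DeprecationWarning: Arrays of 2-dimensional vectors are deprecated. Use arrays of 3-dimensional vectors instead. (deprecated in NumPy 2.0)
```

Emit:
{"api": "drive_tool", "payload": {
  "moves": [
    [[0.012,0,-0.001,0,0,0,140],[0.028,0,-0.001,0,0,0,140],[0.044,0,-0.001,0,0,0,140],[0.054,0,-0.001,0,0,0,160],[0.056,0,-0.001,0,0,0,180]]
  ],
  "squeeze": 20
}}

```text
clock: 19.2
tcp_pos: [0.4921, -0.0387, 0.0436]
orientation: [0.237, 0.668, 0.232, -0.666]
wrist_force: [-1.0, 0.5, -0.2]
finger_gap: 0.0252
```

Emit:
{"api": "drive_tool", "payload": {
  "moves": [
    [[0,0,0,0,0,0,190],[0,0,0,0,0,0,200],[0,0,0,0,0,0,210],[0,0,0,0,0,0,220],[0,0,0,0,0,0,220]]
  ],
  "squeeze": 20
}}

```text
clock: 19.82
tcp_pos: [0.4923, -0.0385, 0.0439]
orientation: [0.237, 0.668, 0.232, -0.666]
wrist_force: [-1.0, 2.1, 2.5]
finger_gap: 0.0128
```

Run:
```python
from h import *
p=np.load("fx.npy");ey=np.array([-np.sin(p[2]),np.cos(p[2])]);ex=np.array([ey[1],-ey[0]])
s=readout.get_state();totool([0,0,0]);q=s["tcp_pos"][:2]-p[:2];q=np.array([q@ex,q@ey])*1e3;print("fix",q)
w,x,y,z=s["orientation"];R=Rot.from_quat([x,y,z,w]).as_matrix()
P=np.array([-84.4,90.5])
th0=np.arctan2(-(q-P)[1],(q-P)[0]);r=np.hypot(*(q-P));print("th0",th0,r)
for th in np.linspace(th0,0,11):
    t=P+r*np.array([np.cos(th),-np.sin(th)]); d=(t-q)/1e3; print(round(th,2),(R.T@np.r_[d[0]*ex+d[1]*ey,0]).round(4))
im=cams.read_camera("wrist"); cv2.imwrite("pics/w13.png",im)
```

```text
clock 19.82 tcp [ 0.4923 -0.0385  0.0439] F [-1.   2.1  2.5] gap 0.0128 tooly [ 0.6262 -0.7796  0.0083] toolx [ 0.005 -0.006 -1.   ]
fix [-103.35071692   61.19720241]
th0 2.1448625713689466 34.896756553483606
2.14 [0. 0. 0.]
1.93 [ 0.      0.0057 -0.0048]
1.72 [ 0.0001  0.0102 -0.0108]
1.5 [ 0.0001  0.0134 -0.0176]
1.29 [ 0.0001  0.015  -0.0248]
1.07 [ 0.0001  0.0151 -0.0323]
0.86 [ 0.0001  0.0135 -0.0396]
0.64 [ 0.0001  0.0105 -0.0464]
0.43 [ 0.0001  0.006  -0.0525]
0.21 [ 0.      0.0004 -0.0574]
0.0 [-0.     -0.0061 -0.061 ]
```

View pics/w13.png

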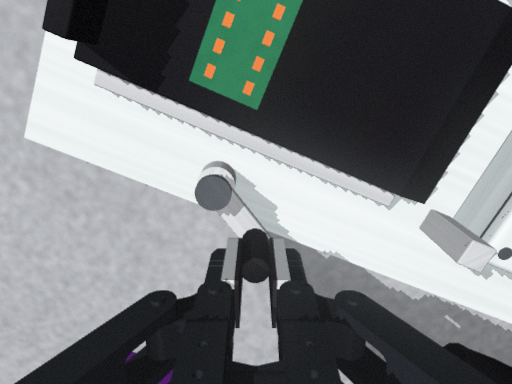

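Emit:
{"api": "drive_tool", "payload": {
  "moves": [
    [[0,0.0057,-0.0048,0,0,0,220],[0,0.0102,-0.0108,0,0,0,220],[0,0.0134,-0.0176,0,0,0,220],[0,0.015,-0.0248,0,0,0,220],[0,0.0151,-0.0323,0,0,0,220]]
  ]
}}

```text
clock: 20.5
tcp_pos: [0.5259, -0.0301, 0.0437]
orientation: [0.237, 0.667, 0.232, -0.667]
wrist_force: [-5.3, -0.5, 3.8]
finger_gap: 0.0125
```

```bash
cat > arc.py <<'E'
from h import *
import sys
p=np.load("fx.npy");ey=np.array([-np.sin(p[2]),np.cos(p[2])]);ex=np.array([ey[1],-ey[0]])
s=readout.get_state();totool([0,0,0]);q=s["tcp_pos"][:2]-p[:2];q=np.array([q@ex,q@ey])*1e3;print("fix",q)
w,x,y,z=s["orientation"];R=Rot.from_quat([x,y,z,w]).as_matrix()
P=np.array([-84.4,90.5])
th0=np.arctan2(-(q-P)[1],(q-P)[0]);r=np.hypot(*(q-P));print("th0",th0,r)
for th in np.linspace(th0,0,int(sys.argv[1])+1):
    t=P+34.9*np.array([np.cos(th),-np.sin(th)]); d=(t-q)/1e3; print(round(th,2),(R.T@np.r_[d[0]*ex+d[1]*ey,0]).round(4))
im=cams.read_camera("wrist"); cv2.imwrite("pics/%s.png"%sys.argv[2],im)
E
python3 arc.py 5 w14
```

```text
clock 20.5 tcp [ 0.5259 -0.0301  0.0437] F [-5.3 -0.5  3.8] gap 0.0125 tooly [ 0.626  -0.7798  0.007 ] toolx [ 0.002 -0.007 -1.   ]
fix [-68.7465402   60.00847539]
th0 1.0965093471709588 34.27482862249737
1.1 [ 0.      0.0006 -0.    ]
0.88 [-0.     -0.0008 -0.0076]
0.66 [-0.0001 -0.0038 -0.0146]
0.44 [-0.0001 -0.0083 -0.0208]
0.22 [-0.0002 -0.014  -0.0259]
0.0 [-0.0002 -0.0206 -0.0296]
```

View pics/w14.png

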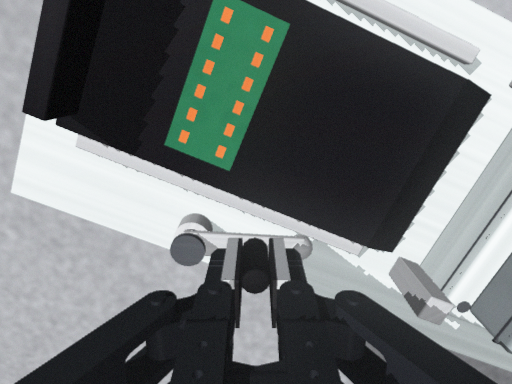

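Emit:
{"api": "drive_tool", "payload": {
  "moves": [
    [[0,0,-0.0038,0,0,0,220],[0,-0.0008,-0.0076,0,0,0,220],[0,-0.0021,-0.0112,0,0,0,220],[0,-0.0038,-0.0146,0,0,0,220],[0,-0.006,-0.0178,0,0,0,220]]
  ]
}}

```text
clock: 21.18
tcp_pos: [0.5383, -0.0168, 0.0445]
orientation: [0.239, 0.668, 0.229, -0.667]
wrist_force: [-1.1, -9.4, 2.4]
finger_gap: 0.0126
```

```bash
python3 arc.py 5 w15
```

```text
clock 21.18 tcp [ 0.5383 -0.0168  0.0445] F [-1.1 -9.4  2.4] gap 0.0126 tooly [ 0.6246 -0.7809  0.0135] toolx [ 0.006 -0.013 -1.   ]
fix [-53.22834737  69.44386168]
th0 0.5940861863850498 37.616922901126266
0.59 [-0.     -0.0023  0.0015]
0.48 [-0.0001 -0.0047 -0.0018]
0.36 [-0.0001 -0.0076 -0.0048]
0.24 [-0.0002 -0.0108 -0.0075]
0.12 [-0.0002 -0.0143 -0.0097]
0.0 [-0.0003 -0.018  -0.0116]
```

View pics/w15.png

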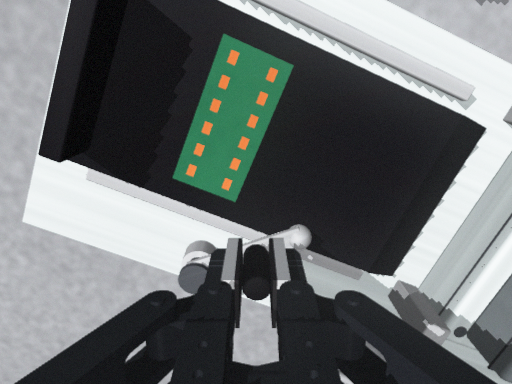

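Emit:
{"api": "drive_tool", "payload": {
  "moves": [
    [[0,-0.0045,-0.001,0,0,0,225],[0,-0.0075,-0.003,0,0,0,225],[0,-0.0105,-0.005,0,0,0,225],[0,-0.0125,-0.007,0,0,0,225],[0,-0.0145,-0.009,0,0,0,225]]
  ],
  "squeeze": 40
}}

```text
clock: 21.85
tcp_pos: [0.5451, -0.0005, 0.0465]
orientation: [0.241, 0.673, 0.227, -0.661]
wrist_force: [12.4, -3.6, -3.0]
finger_gap: 0.0107
```

```bash
python3 arc.py 5 w16
```

```text
clock 21.85 tcp [ 5.451e-01 -5.000e-04  4.650e-02] F [12.4 -3.6 -3. ] gap 0.0107 tooly [ 0.624  -0.781   0.0241] toolx [ 0.022 -0.013 -1.   ]
fix [-42.15173086  83.21996292]
th0 0.17063987986482418 42.87091304344299
0.17 [-0.0002 -0.0043  0.0067]
0.14 [-0.0002 -0.0053  0.0061]
0.1 [-0.0002 -0.0063  0.0055]
0.07 [-0.0002 -0.0074  0.005 ]
0.03 [-0.0002 -0.0085  0.0044]
0.0 [-0.0003 -0.0095  0.004 ]
```

View pics/w16.png

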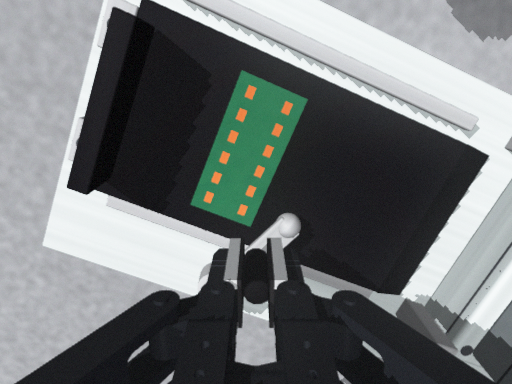

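Emit:
{"api": "drive_tool", "payload": {
  "moves": [
    [[0,0,0.002,0,0,0,210],[0,0,0.003,0,0,0,195],[0,0,0.003,0,0,0,180],[0,0,0.003,0,0,0,170],[0,0,0.003,0,0,0,170]]
  ],
  "squeeze": 20
}}

```text
clock: 22.52
tcp_pos: [0.5426, -0.002, 0.0464]
orientation: [0.241, 0.673, 0.227, -0.661]
wrist_force: [-0.1, 0.9, -0.1]
finger_gap: 0.0285
```

```bash
python3 arc.py 5 w17
python3 - <<'E'
from h import *
s=readout.get_state();np.save("s17.npy",np.r_[s["tcp_pos"],s["orientation"]])
im=cv2.imread("pics/w17.png");cv2.imwrite("pics/w17c.png",cv2.resize(im[170:330,170:350],None,fx=4,fy=4,interpolation=cv2.INTER_CUBIC))
E
```

```text
clock 22.52 tcp [ 0.5426 -0.002   0.0464] F [-0.1  0.9 -0.1] gap 0.0285 tooly [ 0.6244 -0.7808  0.0238] toolx [ 0.022 -0.013 -1.   ]
fix [-44.94743565  82.47454777]
th0 0.20068213019824313 40.26056032411019
0.2 [-0.0001 -0.003   0.0044]
0.16 [-0.0001 -0.0042  0.0037]
0.12 [-0.0002 -0.0054  0.003 ]
0.08 [-0.0002 -0.0066  0.0023]
0.04 [-0.0002 -0.0079  0.0017]
0.0 [-0.0002 -0.0092  0.0011]
```

View pics/w17c.png

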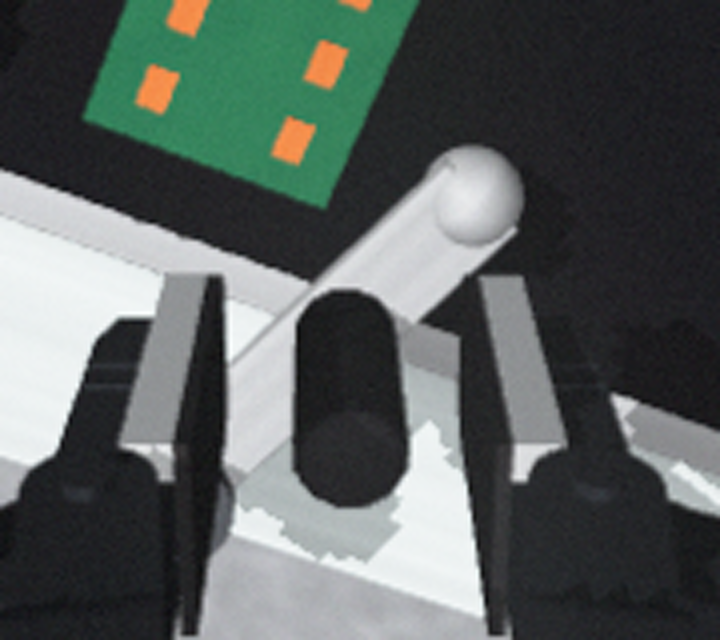

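Run:
```python
from h import *
p=np.load("fx.npy");ey=np.array([-np.sin(p[2]),np.cos(p[2])]);ex=np.array([ey[1],-ey[0]])
a=np.load("s17.npy"); s=dict(tcp_pos=a[:3],orientation=a[3:])
def F(u,v,z):
    q=atz("wrist",(170+u/4,170+v/4),z,s)[:2]-p[:2]; return np.array([q@ex,q@ey])*1e3
k=F(352,455,.0598);P=np.array([-84.4,90.5]);d=k-P;th=np.arctan2(-d[1],d[0]);print("knob",k,np.hypot(*d),th)
print("tip toe",F(473,195,.0295), "edge dir",[np.arctan2(-v[1],v[0]) for v in [F(445,170,.029)-F(232,365,.029),F(515,235,.029)-F(245,470,.029)]])
w,x,y,z=s["orientation"];R=Rot.from_quat([x,y,z,w]).as_matrix()
tl=lambda t:(R.T@np.r_[(t[0]*ex+t[1]*ey)/1e3+p[:2]-s["tcp_pos"][:2],0]).round(4)
print("to knob",tl(k))
for t in np.linspace(th,0,5):print(t,tl(P+34.9*np.array([np.cos(t),-np.sin(t)])))
```

```text
knob [-51.43970212  77.73559493] 35.345597647422785 0.3694808842594765
tip toe [-27.38721068  69.51524686] edge dir [np.float64(0.3878313883086505), np.float64(0.3984176104572679)]
to knob [-0.      0.0018  0.0079]
0.3694808842594765 [-0.      0.0015  0.0082]
0.27711066319460737 [-0.0001 -0.0009  0.006 ]
0.18474044212973825 [-0.0001 -0.0035  0.0042]
0.09237022106486914 [-0.0002 -0.0063  0.0025]
0.0 [-0.0002 -0.0092  0.0011]
```

Emit:
{"api": "drive_tool", "payload": {
  "moves": [
    [[0,0.001,0.004,0.1,-0.003,-0.008,170],[0.001,0.0015,0.008,0.22,-0.006,-0.016,170],[0.002,0.0015,0.008,0.35,-0.009,-0.024,180],[0.002,0.0015,0.008,0.35,-0.009,-0.024,195],[0.002,0.0015,0.008,0.35,-0.009,-0.024,210]]
  ],
  "squeeze": 30
}}

```text
clock: 23.2
tcp_pos: [0.5373, -0.0081, 0.0444]
orientation: [0.114, 0.699, 0.116, -0.697]
wrist_force: [0.5, 1.5, -1.2]
finger_gap: 0.015
```

Emit:
{"api": "drive_tool", "payload": {
  "moves": [
    [[0,0,0,0,0,0,215],[0,0,0,0,0,0,220],[0,0,0,0,0,0,220],[0,0,0,0,0,0,220],[0,0,0,0,0,0,220]]
  ],
  "squeeze": 30
}}

```text
clock: 23.82
tcp_pos: [0.5372, -0.0078, 0.0444]
orientation: [0.114, 0.699, 0.117, -0.697]
wrist_force: [-1.5, 4.1, 2.7]
finger_gap: 0.0128
```

```bash
python3 arc.py 4 w18
```

```text
clock 23.82 tcp [ 0.5372 -0.0078  0.0444] F [-1.5  4.1  2.7] gap 0.0128 tooly [ 0.3214 -0.9469 -0.0034] toolx [ 0.003  0.004 -1.   ]
fix [-51.73346335  78.39992199]
th0 0.35474228195460317 34.83553508213514
0.35 [ 0.      0.     -0.0001]
0.27 [ 0.     -0.0029 -0.0011]
0.18 [ 0.     -0.0059 -0.002 ]
0.09 [ 0.     -0.0089 -0.0025]
0.0 [ 0.0001 -0.012  -0.0028]
```

View pics/w18.png

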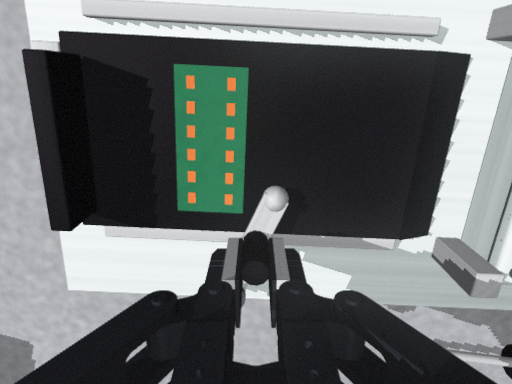

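Emit:
{"api": "drive_tool", "payload": {
  "moves": [
    [[0,-0.003,-0.0011,0,0,0,220],[0,-0.006,-0.002,0,0,0,220],[0,-0.009,-0.0025,0,0,0,220],[0,-0.0122,-0.0028,0,0,0,220],[0,-0.0125,-0.0028,0,0,0,220]]
  ]
}}

```text
clock: 24.5
tcp_pos: [0.5384, 0.003, 0.0449]
orientation: [0.115, 0.7, 0.115, -0.695]
wrist_force: [3.8, -5.2, -2.7]
finger_gap: 0.0125
```

```bash
python3 arc.py 2 w19;python3 - <<'E'
from h import *
s=readout.get_state();np.save("s19.npy",np.r_[s["tcp_pos"],s["orientation"]])
im=cv2.imread("pics/w19.png");cv2.imwrite("pics/w19c.png",cv2.resize(im[170:330,170:350],None,fx=4,fy=4,interpolation=cv2.INTER_CUBIC))
E
```

```text
clock 24.5 tcp [0.5384 0.003  0.0449] F [ 3.8 -5.2 -2.7] gap 0.0125 tooly [ 0.3205 -0.9473  0.0018] toolx [ 0.007  0.    -1.   ]
fix [-47.60884965  88.47728388]
th0 0.05492304052444913 36.84671117952423
0.05 [-0.     -0.0002  0.0019]
0.03 [-0.     -0.0012  0.0019]
0.0 [-0.     -0.0021  0.0018]
```

View pics/w19.png

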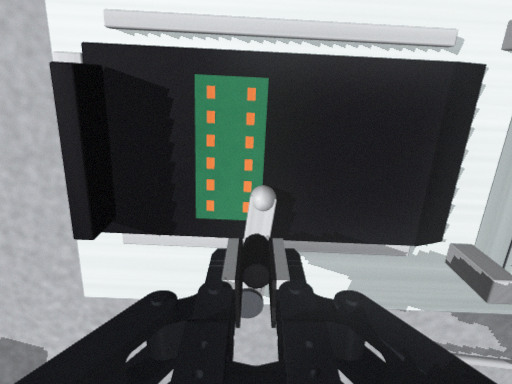

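View pics/w19c.png

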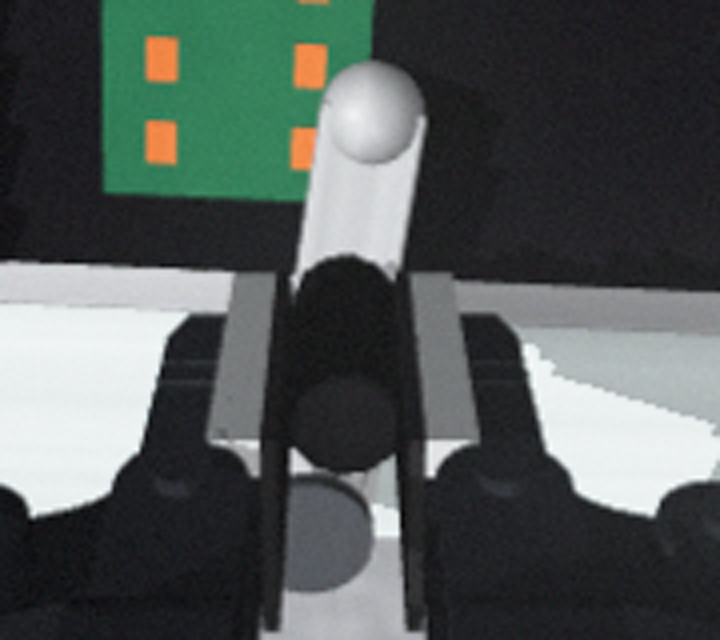

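```bash
cat > ang.py <<'E'
from h import *
p=np.load("fx.npy");ey=np.array([-np.sin(p[2]),np.cos(p[2])]);ex=np.array([ey[1],-ey[0]])
def FF(s,uv,z):
    q=atz("wrist",uv,z,s)[:2]-p[:2]; return np.array([q@ex,q@ey])*1e3
def load(f):
    a=np.load(f); return dict(tcp_pos=a[:3],orientation=a[3:])
E
python3 - <<'E'
from ang import *
s=load("s19.npy")
F=lambda u,v,z:FF(s,(170+u/4,170+v/4),z)
k=F(345,425,.0598);piv=F(316,533,.036);toe=F(374,112,.0295)
print("knob",k,"piv",piv,"toe",toe)
an=lambda v:np.arctan2(-v[1],v[0])
print(an(toe-piv),an(k-piv),an(toe-np.array([-84.4,90.5])),an(k-np.array([-84.4,90.5])))
print("edges",an(F(328,108,.0295)-F(300,265,.0295)),an(F(423,118,.0295)-F(403,262,.0295)))
# carrier and rail dirs for check (full image px)
an2=lambda a,b,z:an(FF(s,b,z)-FF(s,a,z))
print("rail dir (pi/2)",an2((125,241),(400,254),.014),"carrier left lower edge",an2((75,238),(445,244),.018))
E
```

```text
knob [-50.08476539  87.04570146] piv [-83.0702728   89.32234794] toe [-23.60817266  84.55706267]
0.07996896961138428 0.06891031437029077 0.0974491738998538 0.10032573952766081
edges 0.12046850509647263 0.06155547898956351
rail dir (pi/2) 1.5751266965887822 carrier left lower edge 1.5402440496139287
```

Emit:
{"api": "drive_tool", "payload": {
  "moves": [
    [[0,-0.002,0.0005,0,0,0,220],[0,-0.0035,0.001,0,0,0,220],[0,-0.0045,0.001,0,0,0,220],[0,-0.005,0.001,0,0,0,220],[0,-0.005,0.001,0,0,0,220]]
  ]
}}

```text
clock: 25.18
tcp_pos: [0.5382, 0.0056, 0.0453]
orientation: [0.116, 0.701, 0.113, -0.694]
wrist_force: [4.6, -6.5, -3.9]
finger_gap: 0.0125
```

```bash
python3 arc.py 2 w20;python3 - <<'E'
from h import *
s=readout.get_state();np.save("s20.npy",np.r_[s["tcp_pos"],s["orientation"]])
im=cv2.imread("pics/w20.png");cv2.imwrite("pics/w20c.png",cv2.resize(im[170:330,170:350],None,fx=4,fy=4,interpolation=cv2.INTER_CUBIC))
E
```

```text
clock 25.18 tcp [0.5382 0.0056 0.0453] F [ 4.6 -6.5 -3.9] gap 0.0125 tooly [ 0.3197 -0.9475  0.0068] toolx [ 0.011 -0.003 -1.   ]
fix [-47.14328238  90.98307346]
th0 -0.012965350077585898 37.25984927625529
-0.01 [-0.     -0.0001  0.0024]
-0.01 [-0.      0.0001  0.0024]
0.0 [-0.      0.0004  0.0024]
```

View pics/w20c.png

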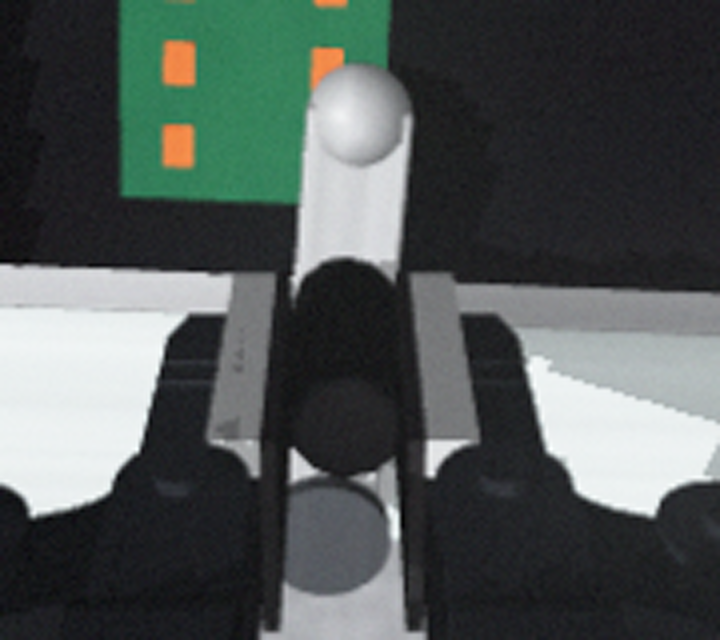

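Run:
```python
from ang import *
s=load("s20.npy")
F=lambda u,v,z:FF(s,(170+u/4,170+v/4),z)
k=F(346,428,.0598);piv=F(334,536,.036);toe=F(360,114,.0295)
print("knob",k,"piv",piv,"toe",toe)
an=lambda v:np.arctan2(-v[1],v[0])
print(an(toe-piv),an(k-piv),an(toe-np.array([-84.4,90.5])),an(k-np.array([-84.4,90.5])))
print("edges",an(F(312,110,.0295)-F(298,265,.0295)),an(F(410,115,.0295)-F(399,262,.0295)))
```

```text
knob [-50.29726134  89.4366346 ] piv [-83.17781499  89.27110989] toe [-23.61949152  88.68007185]
0.00992335926711317 -0.005034079360084859 0.02993368433342259 0.03117113212922452
edges 0.043781208772912604 0.006133949231988177
```

Emit:
{"api": "drive_tool", "payload": {
  "moves": [
    [[0,-0.0015,0.001,0,0,0,220],[0,-0.003,0.001,0,0,0,220],[0,-0.003,0.001,0,0,0,220],[0,-0.001,0.001,0,0,0,210],[0,-0.0005,0.001,0,0,0,190]]
  ]
}}

```text
clock: 25.85
tcp_pos: [0.5367, 0.0058, 0.0451]
orientation: [0.116, 0.701, 0.113, -0.694]
wrist_force: [-0.1, -0.0, 0.3]
finger_gap: 0.0218
```

Emit:
{"api": "drive_tool", "payload": {
  "moves": [
    [[0,0,0,0,0,0,170],[0,0,0,0,0,0,160],[-0.01,0,0,0,0,0,155],[-0.03,0,0,0,0,0,155],[-0.05,0,0,0,0,0,155]]
  ]
}}

```text
clock: 26.48
tcp_pos: [0.5362, 0.006, 0.0963]
orientation: [0.116, 0.701, 0.113, -0.694]
wrist_force: [-0.4, 0.2, 0.1]
finger_gap: 0.0338
```

Emit:
{"api": "drive_tool", "payload": {
  "moves": [
    [[-0.02,0,0.01,0,0,0,155],[-0.05,0,0.02,0,0,0,155],[-0.08,0,0.03,0,0,0,155],[-0.1,0,0.03,0,0,0,155],[-0.1,0,0.03,0,0,0,155]]
  ]
}}

```text
clock: 27.1
tcp_pos: [0.5079, -0.0034, 0.1983]
orientation: [0.117, 0.703, 0.112, -0.693]
wrist_force: [0.8, 0.6, 0.2]
finger_gap: 0.0337
```

Run:
```python
from h import *
s=readout.get_state();np.save("s21.npy",np.r_[s["tcp_pos"],s["orientation"]]);totool([0,0,0]);print(s["qvel"].round(3))
im=cams.read_camera("wrist");cv2.imwrite("pics/w21.png",im);cv2.imwrite("pics/w21b.png",cv2.resize(im,(800,600),interpolation=cv2.INTER_CUBIC))
im=cams.read_camera("scene"); cv2.imwrite("pics/scene21.png",cv2.resize(im[180:300,160:330],None,fx=4,fy=4,interpolation=cv2.INTER_CUBIC))
```

```text
clock 27.1 tcp [ 0.5079 -0.0034  0.1983] F [0.8 0.6 0.2] gap 0.0337 tooly [ 0.3196 -0.9475  0.0083] toolx [ 0.015 -0.004 -1.   ]
[ 0.     0.028 -0.045 -0.028  0.     0.001]
```

View pics/w21b.png

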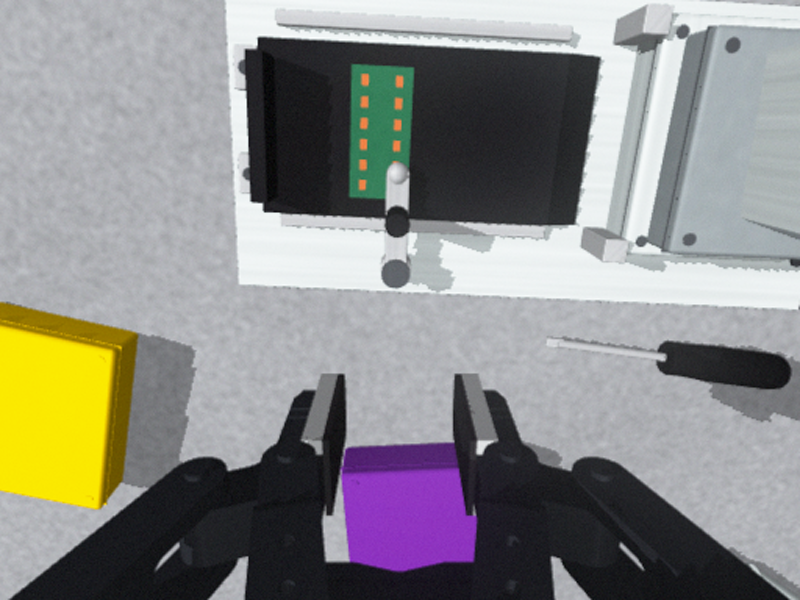

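View pics/scene21.png

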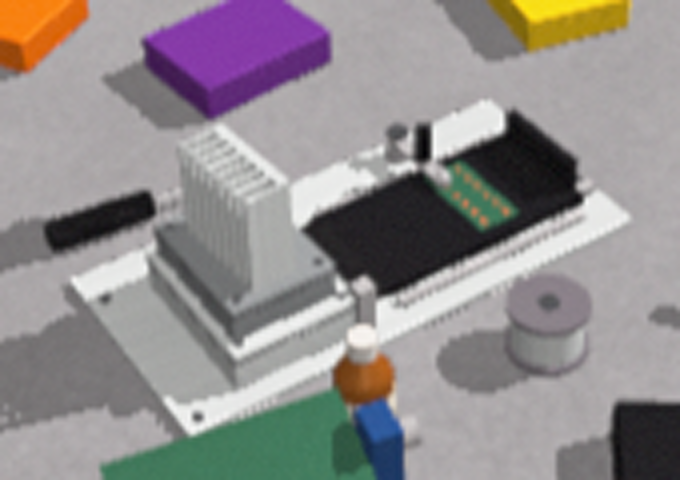

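Run:
```python
import cv2
im=cv2.imread("pics/w21.png")
cv2.imwrite("pics/w21c.png",cv2.resize(im[0:195,140:310],None,fx=4,fy=3.0769*1.3,interpolation=cv2.INTER_CUBIC)[:600] if 0 else cv2.resize(im[95:195,140:310],None,fx=4.5,fy=4.5,interpolation=cv2.INTER_CUBIC))
cv2.imwrite("pics/w21d.png",cv2.resize(im[0:145,140:260],None,fx=4,fy=4,interpolation=cv2.INTER_CUBIC))
```

```text
(no output)
```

View pics/w21c.png

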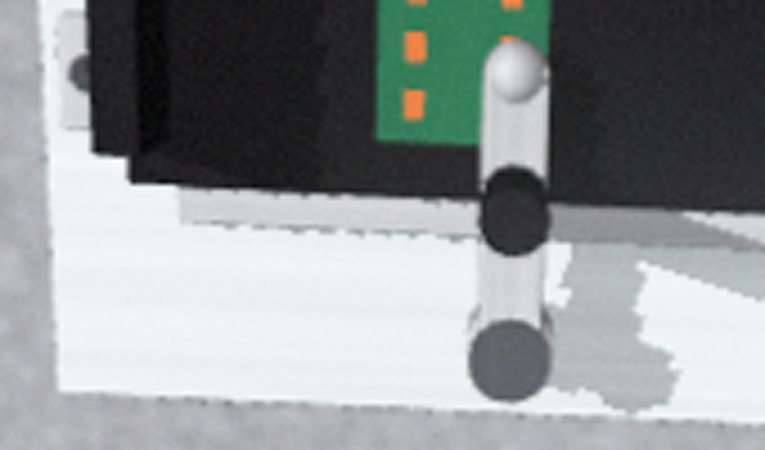

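View pics/w21d.png

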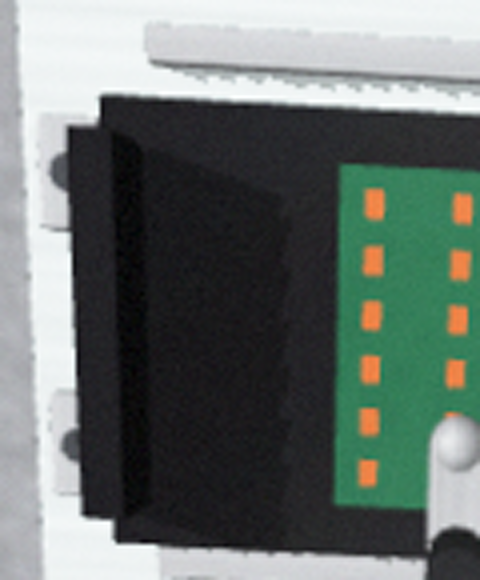

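Run:
```python
from ang import *
s=load("s21.npy")
C=lambda u,v,z:FF(s,(140+u/4.5,95+v/4.5),z)
D=lambda u,v,z:FF(s,(140+u/4,v/4),z)
an=lambda v:np.arctan2(-v[1],v[0])
piv=C(509.5,361,.036);k=C(515,213,.0598);toe=C(517,71,.0295)
print(piv,k,toe,an(toe-piv),an(k-piv),an(toe-k))
print("edges",an(C(482,75,.0295)-C(478,320,.0285)),an(C(549,80,.0295)-C(543,315,.0285)))
print("front corners",D(100,96,.018),D(117,543,.018))
print("plate edge -x",an(C(760,423,.008)-C(60,391,.008)),"plate end",an(C(40,10,.008)-C(58,390,.008)))
print("rail upper inner top", an(D(479,81,.014)-D(152,64,.014)),D(152,64,.014))
print("plate corner",C(58,391,.008))
for f in ["scene","side"]:
    print(f,*[proj(f,[*(p[:2]+x*ex+y*ey),z])[0].round(1) for x,y,z in[(-84.4e-3,.0905,.036),(-.0244,.0905,.0295)]])
```

```text
[-84.51521457  90.34581968] [-48.35560236  90.97340269] [-24.44424311  91.55564019] -0.02013713036429469 -0.017354168719140497 -0.024345017969834237
edges -0.023179539096724214 -0.028604453414506528
front corners [ 45.94203735 174.62830158] [-53.27448018 174.10337627]
plate edge -x 1.5731365364835088 plate end 0.002699789293820892
rail upper inner top 1.5689036217347256 [ 53.52257283 163.81847253]
plate corner [-104.62113853  195.35717614]
scene [259.2 212.3] [270.1 223.8]
side [261.6 205.3] [242.6 204.9]
```

Run:
```python
from h import *
s=readout.get_state();print(s["clock"],s["qvel"].round(3))
im=cams.read_camera("side"); cv2.imwrite("pics/side22.png",cv2.resize(im[110:250,170:310],None,fx=4,fy=4,interpolation=cv2.INTER_CUBIC))
im=cams.read_camera("scene"); cv2.imwrite("pics/scene22.png",im)
```

```text
27.2 [-0.     0.014 -0.017 -0.004  0.001  0.   ]
```

View pics/side22.png

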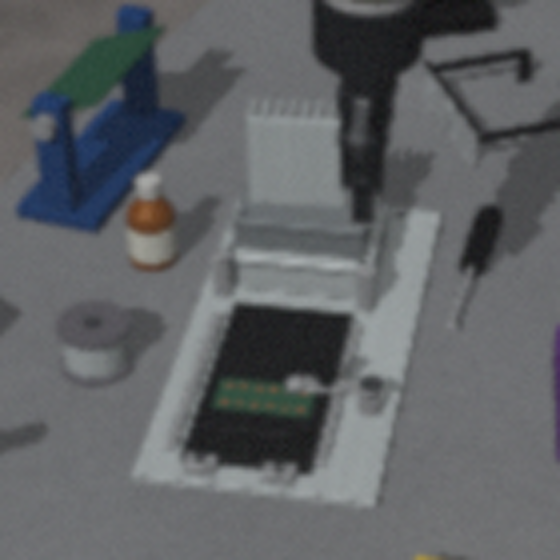

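View pics/scene22.png

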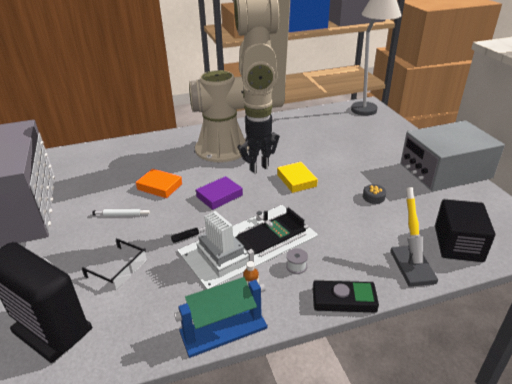

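Run:
```python
from workcell import env
print(env.hand_in())
```

```text
the job is handed in; nothing more can be done
None
```

I drew the carrier out by its lip to the end stops and swung the clip across it. I handed the job in at 27.2 s, with the gripper raised clear and touching nothing.

- **Carrier:** I pulled at about 8 to 20 mm/s, slower through the rocking and the drop off the bevel. At the stops the force rose to about 11 N while the lip moved only 0.6 mm. In the last picture its leading end measures y ≈ 174.1 to 174.6 mm, against 175 mm for the stops. I put that difference down to measuring error and did not push again. The carrier also sits about 3.7 mm towards the clip-side rail.
- **Stack:** It rocked back as expected, and in one picture the heat sink was visibly leaning. I slowed down and it righted itself. In the last side and scene pictures the stack stands upright and in order behind the posts.
- **Clip:** The knob slipped in the pads as the toe climbed onto the carrier's edge, so I opened, re-centred and pinched it again. The toe now rests on the carrier and the blade angle measures about -0.02 rad, just over 1° past straight across.
- **Other things:** Comparing the pictures by eye, the bystanders and look-alikes are where they were; I did not measure their positions.

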